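# Portion three nuts and shut them in the keeper

## Task

Portion out three macadamia nuts: stand the soup bowl on the round plate under the dispenser's chute and turn the paddle knob clockwise exactly three clicks, so that three nuts are in the bowl and no more. Then stand the bowl, nuts in it, upright in the middle of the round wooden keeper base, put the wooden cover over it, and turn the cover clockwise until its lugs stop under the tabs. Let go, and leave the other things on the table where they are.

Things in the scene. Friction and masses are not known exactly. Their poses are not given: they have to be found in the camera images.
- bowl_mid (a point): White ceramic soup bowl, round, no handle, 0.20 kg: 96 mm across the rim, 60 mm high, wall 8 mm thick and upright in its top 25 mm, foot 56 mm across. Point on its axis, half-way up (30 mm above its underside); z up. Best taken by the rim, one finger inside and one outside, tips at most about 20 mm below the rim once nuts are in it.
- stand (a point): Centre of the top of the dispenser's round steel stand plate, 108 mm across, 6 mm high, on which the bowl must stand. Axes as the dispenser: -x points away from the dispenser, the way the chute points; z up. The chute ends over the bowl's dispenser-side half, so bring the bowl in low from the -x side.
- lip (a point): Middle of the outlet lip of the open steel chute (44 mm wide), on the sliding surface, 92 mm above the table and 27 mm from the stand's centre towards the dispenser. Underside 88 mm, side walls' top about 108 mm above the table at the lip, rising gently towards the dispenser. A bowl on the stand has its rim at 66 mm.
- knob_grip (a point): Paddle knob: upright dark wood bar 46 mm long (its x), 14 mm wide (its y), 28 mm high, on the paddle wheel's hub (60 mm across). Point at the bar's middle, 202 mm above the table, on the vertical turning axis, 150 mm from the stand's centre; bar top 12 mm higher, hub top 16 mm lower. Drum wall around: 142 mm across, 184 mm high.
- paddle (a joint): Angle (rad) of the paddle wheel: 0 at the start, grows clockwise seen from above, cannot go below 0. Eight detent rests a turn, every 45 degrees (0.785): each click drops one nut. Let go within 0.25 rad of a rest, it settles into it. Turning takes about 0.1 N m; turn at about 1 rad/s or slower so that each nut can fall.
- nut1_center (a point): Centre of nut 1, a round brown macadamia in its shell, 26 mm across, 10 g; at the start on the drum's floor (150 mm above the table), in the pocket that reaches the drop hole at click 1.
- nut2_center (a point): Centre of nut 2, a round brown macadamia in its shell, 26 mm across, 10 g; at the start on the drum's floor (150 mm above the table), in the pocket that reaches the drop hole at click 2.
- nut3_center (a point): Centre of nut 3, a round brown macadamia in its shell, 26 mm across, 10 g; at the start on the drum's floor (150 mm above the table), in the pocket that reaches the drop hole at click 3.
- nut4_center (a point): Centre of nut 4, a round brown macadamia in its shell, 26 mm across, 10 g; at the start on the drum's floor (150 mm above the table), in the pocket that reaches the drop hole at click 4. It must stay in the drum.
- nut5_center (a point): Centre of nut 5, a round brown macadamia in its shell, 26 mm across, 10 g; at the start on the drum's floor (150 mm above the table), in the pocket that reaches the drop hole at click 5. It must stay in the drum.
- keeper_floor (a point): Centre of the floor of the round wooden keeper base, fixed to the table: floor 10 mm above the table with a thin dark ring 72 mm across; edge ring of inner radius 83 mm, 24.5 mm high. Two dark tabs, 60 degrees wide, centred on this point's +x and -x axes, overhang inward to radius 71 mm, 9.5 mm above the floor, each with a lug stop under it; open gaps of 120 degrees between. z up.
- cover_knob (a point): Grip bar on top of the hollow wooden cover (upside-down drum, outer radius 66, inner 62 mm, 76 mm high, inside height 70 mm, 0.25 kg): bar 46 mm long (its x), 16 mm wide (its y), 28 mm high; the point is on the cover's axis, 92 mm above its underside and 12 mm below the bar's top.
- cover_foot (a point): Centre of the cover's open underside. Two dark lugs at the bottom on its +x and -x sides, to radius 78 mm, 16 mm wide, 6 mm thick; a half turn makes no difference. To close: lower it onto the keeper floor, its x axis 40 to 90 degrees anticlockwise (from above) of the keeper's x, then turn clockwise to the stops, about 5 degrees past the keeper's x.
- steel_cup: Bystander: stainless cup, 72 mm across, 85 mm high. Origin under its centre.
- scoop: Bystander: carved wooden scoop, 150 mm long along its x, 50 mm wide, 26 mm high. Origin under its middle.
- spoon: Bystander: wooden spoon lying along its x axis. Origin under its middle.
Mind the look-alikes: they are no part of the job. Of the things that look like the part that bears cover_knob, the smallest one is meant.

How it is judged:
On the way, in this order (a step that is already met when the one before it is completed fails the run):
1. the empty bowl stands released on the stand under the chute, before the first click (horizontal distance between bowl_mid and stand below 0.03 m and z of bowl_mid in the frame of stand below 0.035 m and angle between bowl_mid's own z axis and vertical below 0.1 rad and contact force between bowl and the fingers below 0.1 N and value of joint paddle below 0.3 rad), for 0.2 s.
2. after three clicks the first three nuts lie in the bowl on the stand and nuts 4 and 5 are still in the drum (horizontal distance between bowl_mid and stand below 0.03 m and z of bowl_mid in the frame of stand below 0.035 m and angle between bowl_mid's own z axis and vertical below 0.1 rad and horizontal distance between each of nut1_center, nut2_center, nut3_center and bowl_mid below 0.045 m and z of nut1_center in the frame of bowl_mid between -0.03 and 0.03 m and z of nut2_center in the frame of bowl_mid between -0.03 and 0.03 m and z of nut3_center in the frame of bowl_mid between -0.03 and 0.03 m and value of joint paddle between 2.2 and 2.52 rad and height (world z) of each of nut4_center, nut5_center above 0.15 m), for 0.2 s.
3. the bowl with the three nuts stands released in the middle of the keeper base (horizontal distance between bowl_mid and keeper_floor below 0.014 m and z of bowl_mid in the frame of keeper_floor below 0.035 m and angle between bowl_mid's own z axis and vertical below 0.1 rad and horizontal distance between each of nut1_center, nut2_center, nut3_center and bowl_mid below 0.045 m and z of nut1_center in the frame of bowl_mid between -0.03 and 0.03 m and z of nut2_center in the frame of bowl_mid between -0.03 and 0.03 m and z of nut3_center in the frame of bowl_mid between -0.03 and 0.03 m and contact force between bowl and the fingers below 0.1 N), for 0.2 s.
4. the cover is down on the keeper floor around the bowl, lugs in the gaps, not yet turned (horizontal distance between cover_foot and keeper_floor below 0.009 m and z of cover_foot in the frame of keeper_floor below 0.004 m and angle between cover_foot's own z axis and vertical below 0.06 rad and horizontal distance between bowl_mid and keeper_floor below 0.014 m and z of bowl_mid in the frame of keeper_floor below 0.035 m and angle between bowl_mid's own z axis and vertical below 0.1 rad and angle between the x axis of cover_foot and the x axis of keeper_floor, either way round above 0.5 rad), for 0.05 s.
5. the cover is turned so that its lugs are under the tabs (horizontal distance between cover_foot and keeper_floor below 0.009 m and z of cover_foot in the frame of keeper_floor below 0.004 m and angle between cover_foot's own z axis and vertical below 0.06 rad and angle between the x axis of cover_foot and the x axis of keeper_floor, either way round below 0.35 rad), for 0.2 s.
At the end, for the whole second after the job is handed in: Nuts 1-3 in the bowl, 4-5 in the drum, paddle at the third click (2.20 to 2.52 rad); bowl upright on the keeper floor within 14 mm of centre; cover down around it (gap under 4 mm, within 9 mm of centre, level), lugs within 20 degrees of the tab centres, released and at rest (all of step 5 and horizontal distance between each of nut1_center, nut2_center, nut3_center and bowl_mid below 0.045 m and z of nut1_center in the frame of bowl_mid between -0.03 and 0.03 m and z of nut2_center in the frame of bowl_mid between -0.03 and 0.03 m and z of nut3_center in the frame of bowl_mid between -0.03 and 0.03 m and value of joint paddle between 2.2 and 2.52 rad and height (world z) of each of nut4_center, nut5_center above 0.15 m and horizontal distance between bowl_mid and keeper_floor below 0.014 m and z of bowl_mid in the frame of keeper_floor below 0.035 m and angle between bowl_mid's own z axis and vertical below 0.1 rad and contact force between cover and the fingers below 0.1 N and linear speed of cover below 0.02 m/s); the robot touches nothing.
It fails at once if the stainless cup is moved by more than 40 mm (distance of steel_cup from where it was at the start of the episode above 0.04 m).
It fails at once if the wooden scoop is moved by more than 40 mm (distance of scoop from where it was at the start of the episode above 0.04 m).
It fails at once if the wooden spoon is moved by more than 40 mm (distance of spoon from where it was at the start of the episode above 0.04 m).
It also fails if it takes over 72 s, if anything falls off the work surface, if the arm or the gripper's body presses on something with over 40 N, if the wrist force passes 120 N, or if a joint passes its speed limit or range.

## Robot

A 6-joint arm with a two-finger parallel gripper is mounted at the origin on the work surface. World frame = base frame: x ahead of the robot, y to its left, z up, the work surface at z = 0. Lengths are in m, angles in rad, forces in N, time in s.
With the tool pointing down it reaches from about 0.325 to 0.9 m from the base axis. Payload 3.5 kg.
Tool frame: the origin (TCP) lies midway between the tips of the shut fingers; the grasp point (between the pads) lies 19 mm behind it; x points along the fingers, y is the direction in which the jaws open and shut, and the axes are right-handed (so a half turn about x gives the same grasp; the last joint's range is limited). The gripper opens to 85 mm and grips with 20 to 120 N. Pads are 22 mm wide; open, the fingers measure 114 mm over their backs; the gripper's body (76 mm by 85 mm) begins 54 mm behind the grasp point. The pads swing forward as they close: fully open they stand 13 mm farther back than shut.
Start: joints at [-1.218, 0.276, -0.026, 1.268, 0, 1.467], TCP at [0.275, -0.561, 0.231] pointing down, gripper open.
Joint ranges: [-3.12, 3.12], [-0.85, 1.88], [-1.08, 1.24], [-1.95, 2.15], [-1.57, 1.53], [-3.14, 3.14]. Speed limits (rad/s): [2.57, 2.57, 3.14, 3.14, 3.14, 3.14].

## Interface

Orientations are given as a unit quaternion [x, y, z, w].
In Python, from station import env gives the robot as it stands.
- The arm moves only by the tool drive_tool, never from a script. Its argument "moves" is a list of rows, each a list of 7 numbers: the shift along the tool's x, y, z in m, then the turn, a rotation vector about the tool's x, y, z in rad, then the opening, from 0 (shut) to 1 (fully open). In form: [[x, y, z, rx, ry, rz, fingers], ...]. A call has 1 to 20 rows; each row shifts and turns the commanded pose from where the row before left it, along the tool's axes as they then stand; what a row does not reach is not made up. A row lasts 1/12 s, in which the tool goes at most 41.7 mm and 7.16 degrees, less where a joint would pass 70% of its speed; a pose out of reach is approached as far as the arm can. A call is refused whole if a number of a shift passes 0.0417 or a number of a turn 0.125, either way. A call with a gripper value outside its range is refused whole. The fingers move at their own pace and stop on an object; "grip_force" is the grip in N (left out, the last holds). Time passes only in rows, so rows that do not move let the fingers close. It gives the time, the measured TCP pose, the force and the opening at its end, in the units of the state.
- env.read_state(): the state, without advancing time (a new reading comes with each control period).
- env.get_image(name): name is "scene" or "side" or "wrist"; returns (picture, depth): 384x512x3 uint8, red, green, blue; 384x512 float32, m along the optical axis (not along the pixel's ray), 0 where there is no reading.
- env.calibration(name): a dict with "mtx" (3x3 intrinsics, pixels), "distortion" ([k1, k2, p1, p2, k3] as OpenCV has them; the pictures are not rectified), "view" (4x4, takes a point from world to camera coordinates). Camera axes: x right, y down, z forward; pixel columns grow to the right and rows downward; lengths in m; the calibration is good to about 2 mm. A picture is of the moment at which its call begins: read the wrist's pose just before it. calibration takes no time and is no camera call; for the wrist camera it gives the pose at the moment of the call.
- env.job_done(): hands the job in, once; it reports no verdict.
The state is a dict: "time": time; "q": joint angles; "joint_velocities": joint speeds; "joint_torque": joint torques, N m; "tool_pos": TCP position; "ee_rot": TCP orientation; "force": force on the tool from outside, world axes, zero at the start; "wrist_torque": the same for the moment, N m; "width": finger opening in m.
Only numpy, scipy, OpenCV 4.12 (cv2) and the standard library are available. Lean on these libraries where they do the work, as an engineer would, in place of code of your own. Each camera call takes 0.05 s, during which the arm holds its last target.

## Working session

There is one attempt and no reset: what is moved stays moved. The work goes in short steps, Python scripts to look and compute and a tool call to move; the robot and the scene stay as the last step left them, time stands still between calls to the robot, and variables do not carry over. Pictures are saved under pics/ and viewed, and the job is handed in when it is done.

Besides the shell and the picture viewer there is one more tool, called after "Emit:" as name(argument=value, ...) on one line, values as JSON. drive_tool: Moves the arm, as the interface text tells. Its arguments: {"type":"object","properties":{"moves":{"type":"array"},"grip_force":{"type":"number"}},"required":["moves"]}

```bash
ls; mkdir -p pics
cat > snap.py <<'E'
import cv2,numpy as np,sys,pickle
from station import env
def snap(name,tag):
    st=env.read_state(); cal=env.calibration(name)
    im,d=env.get_image(name)
    cv2.imwrite(f'pics/{tag}.png',im[:,:,::-1])
    pickle.dump((im,d,cal,st),open(f'{tag}.pkl','wb'))
    return im,d,cal,st
def cloud(d,cal):
    h,w=d.shape
    u,v=np.meshgrid(np.arange(w),np.arange(h))
    p=cv2.undistortPoints(np.stack([u,v],-1).reshape(-1,1,2).astype(np.float64),np.array(cal['mtx']),np.array(cal['distortion'])).reshape(h,w,2)
    P=np.dstack([p*d[...,None],d])
    V=np.linalg.inv(np.array(cal['view']))
    W=P@V[:3,:3].T+V[:3,3]
    W[d<=0]=np.nan
    return W
def proj(P,cal):
    V=np.array(cal['view'])
    r,_=cv2.Rodrigues(V[:3,:3])
    return cv2.projectPoints(np.atleast_2d(P).astype(float),r,V[:3,3],np.array(cal['mtx']),np.array(cal['distortion']))[0].reshape(-1,2)
E
python3 - <<'E'
from snap import *
for n in ['scene','side','wrist']: snap(n,n+'0')
print(env.read_state())
for n in ['scene','side']: print(np.linalg.inv(env.calibration(n)['view'])[:3,3])
E
```

```text
pics
{'time': 0.15, 'q': array([-1.21841684e+00,  2.76987477e-01, -2.75504689e-02,  1.26799198e+00,
       -1.38176489e-05,  1.46742199e+00]), 'joint_velocities': array([-4.34557564e-04, -2.82339406e-03,  4.94042490e-03, -7.92109579e-04,
        3.85745969e-04,  5.77642556e-05]), 'joint_torque': array([ 1.23166108e-03, -4.46057224e+01,  2.95638943e+01,  1.05262682e-02,
       -3.52158008e-05,  1.10221004e-05]), 'tool_pos': array([ 0.27488038, -0.56063798,  0.23040569]), 'ee_rot': array([-0.68874559, -0.16034989,  0.68890751, -0.15913475]), 'force': array([-0.22075505,  0.00126907, -0.16576629]), 'wrist_torque': array([0.02944648, 0.04604485, 0.0119403 ]), 'width': 0.08558335653964329}
[1.42815165 0.43790854 1.03006517]
[-0.10908732  0.59981509  0.77334466]
```

View pics/scene0.png

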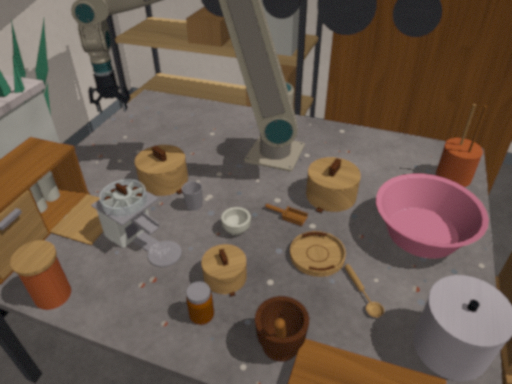

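View pics/side0.png

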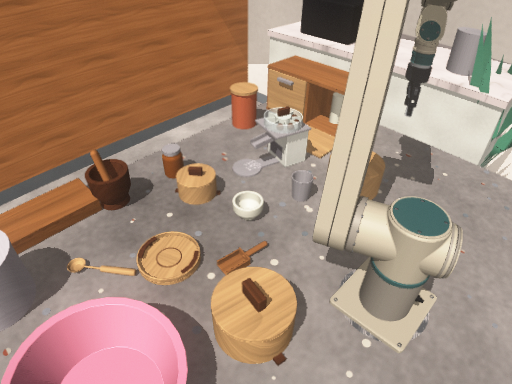

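View pics/wrist0.png

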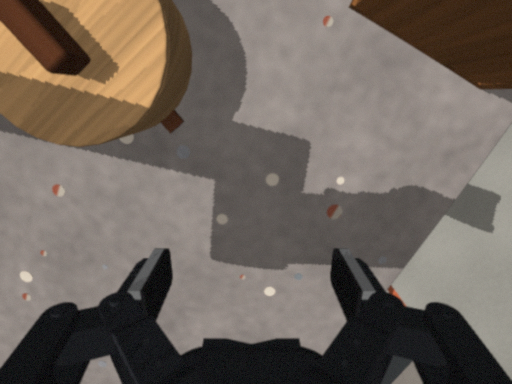

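Scene view: the bowl is at (235,220), stand plate (164,253), dispenser knob (122,187) and keeper (317,253). There are three cover-like drums, at (161,170), (333,183) and (224,268). The last looks smallest, so I'll measure all three.

```bash
cat > an.py <<'E'
from snap import *
C={}
for n in ['scene0','side0']:
    im,d,cal,st=pickle.load(open(n+'.pkl','rb'))
    C[n]=(cloud(d,cal),im)
def fitc(xy):
    A=np.c_[2*xy,np.ones(len(xy))];b=(xy**2).sum(1)
    s=np.linalg.lstsq(A,b,rcond=None)[0]
    return s[:2],np.sqrt(s[2]+s[:2]@s[:2])
E
python3 - <<'E'
from an import *
W,im=C['scene0']
for nm,(u,v) in dict(bowl=(235,220),stand=(164,253),knob=(122,187),keeper=(317,253),cA=(161,170),cB=(333,183),cC=(224,268),cup=(192,195),lip=(145,235)).items():
    print(nm,W[v,u].round(3), im[v,u])
# orthographic height/color maps
allP=np.concatenate([C[k][0].reshape(-1,3) for k in C]);allc=np.concatenate([C[k][1].reshape(-1,3) for k in C])
ok=np.isfinite(allP[:,0]);P=allP[ok];c=allc[ok]
m=(P[:,2]>-.02)&(P[:,2]<.35)&(P[:,0]>0.1)&(P[:,0]<1)&(abs(P[:,1])<.75)
P=P[m];c=c[m];o=np.argsort(P[:,2]);P=P[o];c=c[o]
s=500
img=np.zeros((int(.9*s),int(1.5*s),3),np.uint8)
i=((1.0-P[:,0])*s).astype(int).clip(0,img.shape[0]-1);j=((.75-P[:,1])*s).astype(int).clip(0,img.shape[1]-1)
img[i,j]=c[:,::-1]
for y in np.arange(-.7,.8,.1): cv2.putText(img,'%.1f'%y,(int((.75-y)*s),10),0,.35,(0,255,255))
for x in np.arange(.2,1,.1): cv2.putText(img,'%.1f'%x,(0,int((1-x)*s)),0,.35,(0,255,255))
cv2.imwrite('pics/top.png',img)
E
```

```text
bowl [0.454 0.004 0.016] [185 182 168]
stand [ 0.659 -0.162 -0.001] [144 137 139]
knob [ 0.625 -0.292  0.213] [80 47 27]
keeper [0.502 0.305 0.009] [155 121  74]
cA [ 0.39  -0.306  0.108] [161 128  80]
cB [0.26  0.294 0.109] [165 130  81]
cC [0.711 0.076 0.079] [157 124  76]
cup [ 0.447 -0.157  0.077] [94 90 91]
lip [ 0.613 -0.259  0.005] [134 129 130]
```

View pics/top.png

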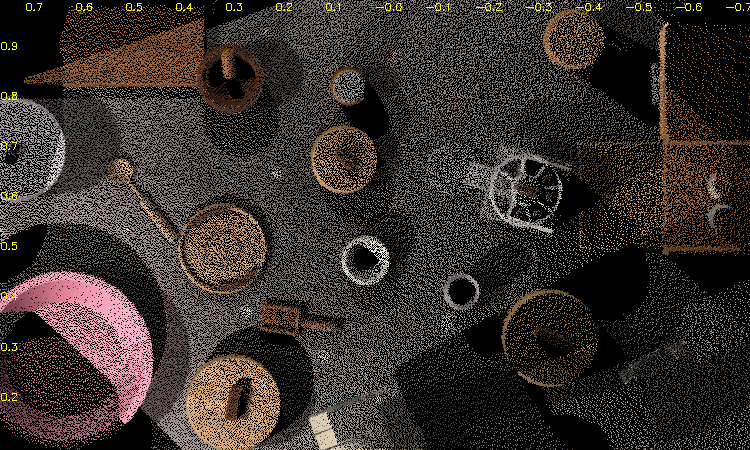

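```bash
cat > meas.py <<'E'
from an import *
def both(cx,cy,r,zlo,zhi):
    out=[]
    for k in C:
        W,im=C[k]; m=(np.hypot(W[...,0]-cx,W[...,1]-cy)<r)&(W[...,2]>zlo)&(W[...,2]<zhi)
        out.append((W[m],im[m]))
    return out
def boundary(xy,c,n=60):
    a=np.arctan2(*(xy-c).T[::-1]);r=np.hypot(*(xy-c).T)
    res=[]
    for k in range(n):
        m=(a>-np.pi+2*np.pi*k/n)&(a<=-np.pi+2*np.pi*(k+1)/n)
        if m.sum()>2: res.append(xy[m][np.argmax(r[m])])
    return np.array(res)
if __name__=='__main__':
  for nm,(x,y,r,lo,hi) in dict(bowl=(.47,.047,.06,.055,.07),cover=(.675,.083,.08,.07,.083),keeper=(.5,.325,.1,.02,.03),cup=(.41,-.145,.05,.08,.09),cA=(.34,-.32,.12,.1,.115),cB=(.2,.31,.12,.1,.115)).items():
    for (p,c) in both(x,y,r,lo,hi):
        if len(p)<30: print(nm,len(p));continue
        b=boundary(p[:,:2],np.array([x,y]))
        cc,rr=fitc(b); e=np.hypot(*(b-cc).T)-rr
        k=abs(e)<.006; cc,rr=fitc(b[k])
        print(nm,len(p),cc.round(4),rr.round(4),'z',np.median(p[:,2]).round(4),k.sum(),len(b))
  # bars
  for nm,(x,y,r,lo,hi) in dict(cbar=(.675,.083,.05,.09,.112),knob=(.61,-.29,.05,.203,.225)).items():
    for p,c in both(x,y,r,lo,hi):
        if len(p)<10: print(nm,len(p));continue
        rect=cv2.minAreaRect(p[:,:2].astype(np.float32)*1000)
        print(nm,len(p),rect,np.median(p[:,2]), c.mean(0))
E
python3 meas.py
python3 - <<'E'
import cv2
a=cv2.imread('pics/scene0.png')
f=lambda im,x0,y0,x1,y1,s:cv2.resize(im[y0:y1,x0:x1],None,fx=s,fy=s,interpolation=cv2.INTER_CUBIC)
import numpy as np
cv2.imwrite('pics/crop1.png',np.hstack([f(a,85,165,195,285,3.5),f(a,195,225,275,345,3.5)][:1]))
cv2.imwrite('pics/crop2.png',np.hstack([f(a,280,220,360,285,4.5),f(a,190,235,255,300,4.5)]))
E
```

```text
bowl 101 [0.4791 0.0209] 0.0455 z 0.0578 18 18
bowl 142 [0.4772 0.0191] 0.0457 z 0.0609 27 27
cover 1052 [0.681  0.0646] 0.0632 z 0.074 59 60
cover 636 [0.6774 0.0633] 0.0621 z 0.078 59 60
keeper 303 [0.5045 0.3062] 0.0867 z 0.0224 28 38
keeper 517 [0.5007 0.3051] 0.0872 z 0.0246 46 50
cup 36 [0.2715 0.1229] 0.3231 z 0.0818 2 2
cup 63 [ 0.4157 -0.1727] 0.0353 z 0.0845 9 9
cA 1023 [ 0.3259 -0.3484] 0.0926 z 0.1069 56 58
cA 330 [ 0.3152 -0.3452] 0.086 z 0.1091 17 17
cB 1207 [0.1947 0.2827] 0.093 z 0.1072 59 60
cB 4617 [0.1913 0.2828] 0.093 z 0.1093 60 60
cbar 85 ((682.175537109375, 62.446533203125), (47.025657653808594, 15.828024864196777), 39.072044372558594) 0.101102375250809 [87.62352941 55.75294118 32.11764706]
cbar 86 ((678.8872680664062, 61.12923812866211), (42.711273193359375, 18.15755271911621), 47.000465393066406) 0.10334101376382548 [110.6744186   72.03488372  50.8372093 ]
knob 65 ((620.2940673828125, -299.6619873046875), (44.26117706298828, 14.901750564575195), 74.12667846679688) 0.21097101734332024 [83.49230769 60.56923077 47.8       ]
knob 54 ((615.5800170898438, -301.104736328125), (46.5062255859375, 15.638723373413086), 69.92752075195312) 0.2119527969931328 [98.05555556 65.51851852 49.2962963 ]
```

View pics/crop1.png

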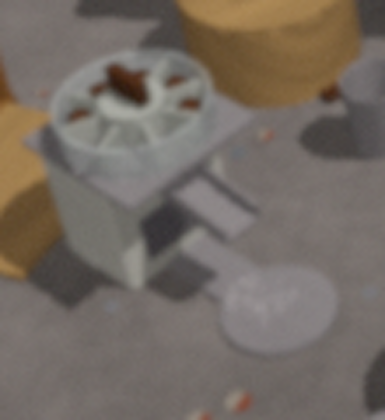

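View pics/crop2.png

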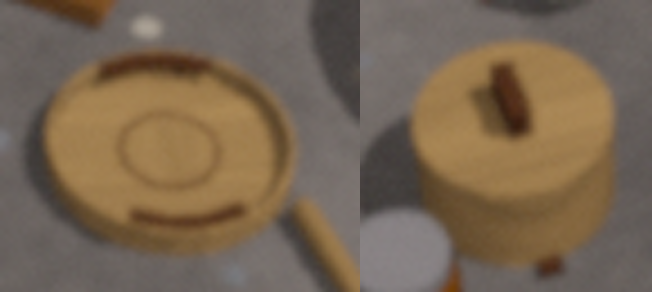

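Run:
```python
from snap import *
from scipy.spatial.transform import Rotation as R
st=env.read_state();cal=env.calibration('wrist')
r=R.from_quat(st['ee_rot']).as_matrix();print(r.round(3))
V=np.linalg.inv(cal['view']);print('cam in tool',(r.T@(V[:3,3]-st['tool_pos'])).round(4));print((r.T@V[:3,:3]).round(3))
print(cal['mtx'],np.round(cal['distortion'],3))
```

```text
[[-0.001  0.44  -0.898]
 [ 0.002 -0.898 -0.44 ]
 [-1.    -0.002 -0.   ]]
cam in tool [-0.1429 -0.0005 -0.0822]
[[ 0.001 -0.324  0.946]
 [ 1.    -0.    -0.001]
 [ 0.     0.946  0.324]]
[[281.5814707    0.         250.96348173]
 [  0.         281.5814707  192.9913939 ]
 [  0.           0.           1.        ]] [-0.04  0.    0.    0.    0.  ]
```

Emit:
drive_tool(moves=[[-0.006,-0.019,-0.025,0,0,0,1],[-0.006,-0.019,-0.025,0,0,0,1],[-0.006,-0.019,-0.025,0,0,0,1],[-0.006,-0.019,-0.025,0,0,0,1],[-0.006,-0.019,-0.025,0,0,0,1],[-0.006,-0.019,-0.025,0,0,0,1],[-0.006,-0.019,-0.025,0,0,0,1],[-0.006,-0.019,-0.025,0,0,0,1],[-0.006,-0.019,-0.025,0,0,0,1],[-0.006,-0.019,-0.025,0,0,0,1],[-0.006,-0.019,-0.025,0,0,0,1],[-0.006,-0.019,-0.025,0,0,0,1],[-0.006,-0.019,-0.025,0,0,0,1],[-0.006,-0.019,-0.025,0,0,0,1],[-0.006,-0.019,-0.025,0,0,0,1],[-0.006,-0.019,-0.025,0,0,0,1],[-0.006,-0.019,-0.025,0,0,0,1],[-0.006,-0.019,-0.025,0,0,0,1],[-0.006,-0.019,-0.025,0,0,0,1],[-0.006,-0.019,-0.025,0,0,0,1]])

```text
time: 1.82
tool_pos: [0.557, 0.0017, 0.3513]
ee_rot: [-0.689, -0.16, 0.689, -0.16]
force: [0.1, -1.4, -1.2]
width: 0.0852
```

Emit:
drive_tool(moves=[[0,0,0,-0.12,0,0,1],[0,0,0,-0.12,0,0,1],[0,0,0,-0.12,0,0,1],[0,0,0,-0.12,0,0,1],[0,0,0,-0.12,0,0,1],[0,0,0,-0.12,0,0,1],[0,0,0,-0.12,0,0,1],[0,0,0,-0.12,0,0,1],[0,0,0,-0.12,0,0,1],[0,0,0,-0.12,0,0,1],[0,0,0,-0.12,0,0,1],[0,0,0,-0.12,0,0,1],[0,0,0,-0.12,0,0,1],[0,0,0,-0.12,0,0,1],[0,0,0,-0.12,0,0,1],[0,0,0,-0.12,0,0,1],[0,0,0,-0.12,0,0,1],[0,0,0,-0.12,0,0,1],[0,0,0,-0.12,0,0,1],[0,0,0,-0.09,0,0,1],[0,0,0,0,0,0,1]])

```text
validation failed for argument at $.mo...
```

Emit:
drive_tool(moves=[[0,0,0,-0.12,0,0,1],[0,0,0,-0.12,0,0,1],[0,0,0,-0.12,0,0,1],[0,0,0,-0.12,0,0,1],[0,0,0,-0.12,0,0,1],[0,0,0,-0.12,0,0,1],[0,0,0,-0.12,0,0,1],[0,0,0,-0.12,0,0,1],[0,0,0,-0.12,0,0,1],[0,0,0,-0.12,0,0,1],[0,0,0,-0.12,0,0,1],[0,0,0,-0.12,0,0,1],[0,0,0,-0.12,0,0,1],[0,0,0,-0.12,0,0,1],[0,0,0,-0.12,0,0,1],[0,0,0,-0.12,0,0,1],[0,0,0,-0.12,0,0,1],[0,0,0,-0.12,0,0,1],[0,0,0,-0.12,0,0,1],[0,0,0,-0.09,0,0,1]])

```text
time: 3.48
tool_pos: [0.5565, 0.0001, 0.3508]
ee_rot: [0.109, 0.699, -0.109, 0.698]
force: [-0.4, -0.5, -0.2]
width: 0.0854
```

```bash
cat > go.py <<'E'
from snap import *
from scipy.spatial.transform import Rotation as R
def go(p=None,thz=None):
    st=env.read_state(); r=R.from_quat(st['ee_rot']).as_matrix()
    q1,q6=st['q'][0],st['q'][5]
    th=np.degrees(np.arctan2(r[1,2],r[0,2]))
    print('t',round(st['time'],2),'pos',st['tool_pos'].round(4),'thz %.2f'%th,'down',r[:,0].round(4),'q6 %.2f'%q6,'w %.4f'%st['width'],'F',st['force'].round(1))
    if p is not None: print('tool delta',(r.T@(np.array(p)-st['tool_pos'])).round(4))
    if thz is not None: print('rx %.4f'%(-np.radians((thz-th+180)%360-180)))
E
python3 -c "
from go import *
go(); snap('wrist','w1')"
```

```text
t 3.48 pos [5.565e-01 1.000e-04 3.508e-01] thz -17.78 down [-9.e-04  1.e-04 -1.e+00] q6 0.19 w 0.0854 F [-0.4 -0.5 -0.2]
```

View pics/w1.png

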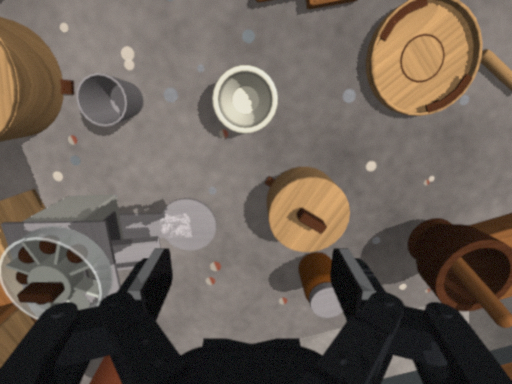

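Wrist view: bowl at (245,98), stand disc (188,225), target cover (308,210), keeper (427,55), paddle knob (42,290), cup (105,100). Now I'll measure them precisely.

```bash
cat > wm.py <<'E'
from an import fitc
from snap import *
def plane(uv,cal,z):
    p=cv2.undistortPoints(np.array(uv,float).reshape(-1,1,2),np.array(cal['mtx']),np.array(cal['distortion'])).reshape(-1,2)
    V=np.linalg.inv(np.array(cal['view'])); D=np.c_[p,np.ones(len(p))]@V[:3,:3].T
    t=(z-V[2,3])/D[:,2]; return (V[:3,3]+D*t[:,None])[:,:2]
def edgefit(im,cal,c,r,z,n=90,tol=.012,it=3,polar=1,gmin=8):
    """radial edge search round circle of radius r at height z; polar=+1: bright inside->dark outside, 0: any"""
    g=cv2.GaussianBlur(im,(3,3),0).astype(float).mean(2) if im.ndim==3 else im.astype(float)
    c=np.array(c,float)
    for k in range(it):
        rs=np.arange(r-tol,r+tol,.0005); pts=[]
        for a in np.linspace(0,2*np.pi,n,endpoint=False):
            P=np.c_[c[0]+rs*np.cos(a),c[1]+rs*np.sin(a),np.full(len(rs),z)]
            uv=proj(P,cal).astype(np.float32)
            if (uv<2).any() or (uv[:,0]>508).any() or (uv[:,1]>380).any(): continue
            v=cv2.remap(g.astype(np.float32),uv[:,0].reshape(1,-1),uv[:,1].reshape(1,-1),cv2.INTER_LINEAR)[0]
            dv=-np.gradient(cv2.GaussianBlur(v.reshape(1,-1),(9,1),0)[0])
            if polar==0: dv=abs(dv)
            elif polar<0: dv=-dv
            i=np.argmax(dv)
            if dv[i]>gmin*.05: pts.append(P[i,:2])
        pts=np.array(pts); cc,rr=fitc(pts)
        for _ in range(4):
            e=np.hypot(*(pts-cc).T)-rr; s=max(.0008,1.5*np.median(abs(e))); pts2=pts[abs(e)<s]; cc,rr=fitc(pts2)
        c=cc; tol=max(.004,tol*.6)
    return cc,rr,len(pts2),len(pts)
E
cat > m1.py <<'E'
from wm import *
im,d,cal,st=pickle.load(open('w1.pkl','rb')); W=cloud(d,cal)
for nm,(u,v) in dict(bowlrim=(218,98),floor=(245,98),table=(330,110),stand=(205,230),cover=(290,190),keeper=(425,75),knob=(40,292),cup=(126,90)).items(): print(nm,W[v,u].round(4))
sat=(im.max(2).astype(float)-im.min(2))
print('bowl', edgefit(im,cal,(.478,.02),.048,.060))
print('stand',edgefit(im,cal,(.661,-.157),.054,.006,polar=0))
print('cover top',edgefit(im,cal,(.679,.063),.066,.076,polar=0),edgefit(sat,cal,(.679,.063),.066,.076,polar=1))
print('keeper out',edgefit(sat,cal,(.503,.306),.091,.0245,polar=1))
print('keeper dark ring',edgefit(im,cal,(.503,.306),.036,.01,polar=1,tol=.006))
print('cup',edgefit(im,cal,(.416,-.172),.036,.085,polar=0))
print('drum',edgefit(im,cal,(.618,-.30),.071,.184,polar=1))
E
python3 m1.py
python3 - <<'E'
import cv2,numpy as np
a=cv2.imread('pics/w1.png')
f=lambda x0,y0,x1,y1,s:cv2.resize(a[y0:y1,x0:x1],None,fx=s,fy=s,interpolation=cv2.INTER_CUBIC)
cv2.imwrite('pics/c3.png',np.hstack([f(0,190,120,330,3),f(360,0,490,140,3)]))
E
```

```text
bowlrim [ 0.4615 -0.0209  0.0577]
floor [0.4735 0.016  0.0077]
table [5.354e-01 1.469e-01 5.000e-04]
stand [ 0.6783 -0.132   0.0067]
cover [0.6252 0.0416 0.0763]
keeper [0.5266 0.3057 0.0099]
knob [ 0.6118 -0.2956  0.2098]
cup [ 0.4107 -0.1405  0.072 ]
bowl (array([0.47594608, 0.01598953]), np.float64(0.04759703104353425), 90, 90)
stand (array([ 0.65915818, -0.16038429]), np.float64(0.05328630491983328), 71, 90)
cover top (array([0.67746174, 0.05939706]), np.float64(0.06537867362230487), 80, 90) (array([0.67752496, 0.05921263]), np.float64(0.06560671146538549), 88, 90)
keeper out (array([0.49974271, 0.30388842]), np.float64(0.08823848006597215), 71, 71)
keeper dark ring (array([0.5000558 , 0.30438597]), np.float64(0.0331619397026447), 90, 90)
cup (array([ 0.41537958, -0.1746088 ]), np.float64(0.034592219510984616), 55, 90)
drum (array([ 0.61617092, -0.3041474 ]), np.float64(0.07113501113463463), 53, 65)
```

View pics/c3.png

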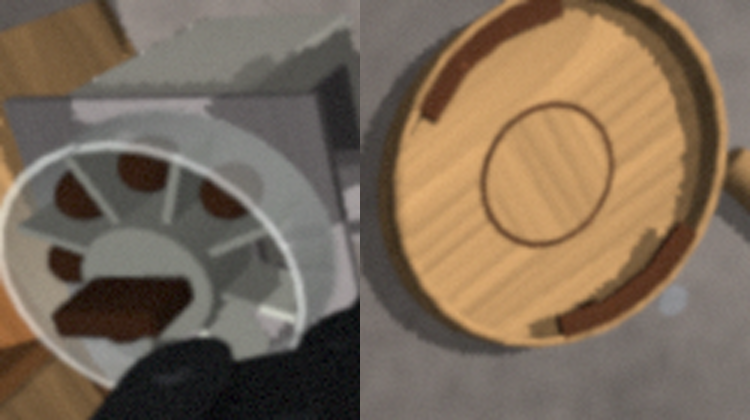

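Run:
```python
from wm import *
im,d,cal,st=pickle.load(open('w1.pkl','rb')); W=cloud(d,cal)
c=np.array([.4998,.304])
e=[(430,118),(560,10),(690,228),(565,330)]
uv=[(360+(x-360)/3,y/3) for x,y in e]
p=plane(uv,cal,.022)-c; print('tab ends r',np.hypot(*p.T).round(4),np.degrees(np.arctan2(p[:,1],p[:,0])).round(1))
# tab pixels by colour
hsv=im.astype(int)
dark=(hsv[...,0]>hsv[...,2]*1.5)&(hsv[...,0]<120)
def sel(cx,cy,r0,r1,z0,z1):
    rr=np.hypot(W[...,0]-cx,W[...,1]-cy); return dark&(rr>r0)&(rr<r1)&(W[...,2]>z0)&(W[...,2]<z1)
m=sel(*c,.065,.092,.014,.035); P=W[m][:,:2]-c; a=np.arctan2(P[:,1],P[:,0])
print(m.sum(),'tab axis',np.degrees(np.angle(np.exp(2j*a).mean())/2), [np.degrees(a[(np.cos(a-s)>.3)]).round(0)[[0,-1]] for s in (0,)])
cc=np.array([.6775,.0593])
m=sel(*cc,0,.04,.09,.12); 
rect=cv2.minAreaRect(P2:=W[m][:,:2].astype(np.float32)*1000); print('coverbar',m.sum(),rect,np.median(W[m][:,2]))
m=sel(*cc,.064,.09,-.01,.02);P=W[m][:,:2]-cc;print('lug',m.sum(),np.degrees(np.arctan2(*P.mean(0)[::-1])),P.mean(0))
m=sel(.616,-.30,0,.035,.200,.22);rect=cv2.minAreaRect(W[m][:,:2].astype(np.float32)*1000); print('knob',m.sum(),rect,np.median(W[m][:,2]))
```

```text
tab ends r [0.0751 0.0751 0.0815 0.0814] [-126.3  171.3   53.9   -4.9]
1592 tab axis 36.705650224549245 [array([ 72., -30.])]
coverbar 345 ((676.2244262695312, 58.55607604980469), (45.62886047363281, 15.9506196975708), 40.55368423461914) 0.1034427620215827
lug 184 -164.55036358956448 [-0.05700412 -0.01575469]
knob 520 ((615.53662109375, -302.5849914550781), (44.826744079589844, 14.863920211791992), 68.85985565185547) 0.21248406395542938
```

```bash
python3 -c "
from go import *
go((.490,.059,.13))
from wm import *
im,d,cal,st=pickle.load(open('w1.pkl','rb'))
p=plane([(269,181)],cal,.006)-np.array([.6775,.0593]);print(p,np.degrees(np.arctan2(p[:,1],p[:,0])))"
```

```text
t 3.53 pos [5.565e-01 1.000e-04 3.509e-01] thz -17.67 down [-9.e-04  1.e-04 -1.e+00] q6 0.19 w 0.0854 F [ 0.1 -0.1 -0.6]
tool delta [ 0.2209  0.0359 -0.0811]
[[-0.0552582  -0.04659239]] [-139.86321962]
```

Emit:
drive_tool(moves=[[0.022,0.0036,-0.0081,0,0,0,0.6],[0.022,0.0036,-0.0081,0,0,0,0.6],[0.022,0.0036,-0.0081,0,0,0,0.6],[0.022,0.0036,-0.0081,0,0,0,0.6],[0.022,0.0036,-0.0081,0,0,0,0.6],[0.022,0.0036,-0.0081,0,0,0,0.6],[0.022,0.0036,-0.0081,0,0,0,0.6],[0.022,0.0036,-0.0081,0,0,0,0.6],[0.022,0.0036,-0.0081,0,0,0,0.6],[0.022,0.0036,-0.0081,0,0,0,0.6],[0,0,0,0,0,0,0.6],[0,0,0,0,0,0,0.6]])

```text
time: 4.53
tool_pos: [0.4894, 0.0596, 0.1302]
ee_rot: [0.111, 0.699, -0.112, 0.697]
force: [-0.6, 0.3, -0.0]
width: 0.0512
```

```bash
python3 -c "
from go import *
from wm import *
go((.490,.059,.042))
im,d,cal,st=snap('wrist','w2')
print('bowl', edgefit(im,cal,(.477,.018),.048,.060), edgefit(im,cal,(.477,.018),.040,.060,polar=0,tol=.005))
s,d,c2,_=snap('side','s2')
"
```

```text
t 4.53 pos [0.4894 0.0596 0.1302] thz -18.13 down [-3.5e-03 -1.0e-04 -1.0e+00] q6 0.31 w 0.0512 F [-0.6  0.3 -0. ]
tool delta [ 0.0882 -0.0002  0.0011]
bowl (array([0.47595166, 0.01591632]), np.float64(0.04751156092356214), 77, 85) (array([0.47575194, 0.01583492]), np.float64(0.04004517182022746), 78, 89)
```

View pics/w2.png

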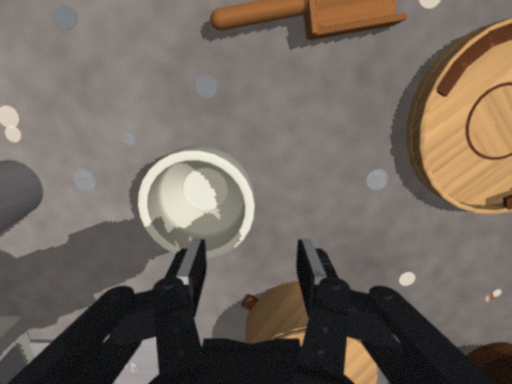

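View pics/s2.png

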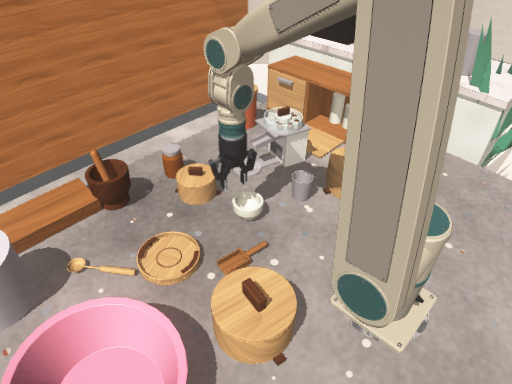

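Emit:
drive_tool(moves=[[0.02,-0.0008,0.0005,0,0,0,0.6],[0.02,-0.0008,0.0005,0,0,0,0.6],[0.02,0,0,0,0,0,0.6],[0.02,0,0,0,0,0,0.6],[0.008,0,0,0,0,0,0.6],[0,0,0,0,0,0,0.3],[0,0,0,0,0,0,0],[0,0,0,0,0,0,0],[0,0,0,0,0,0,0],[0,0,0,0,0,0,0],[0,0,0,0,0,0,0]], grip_force=40)

```text
time: 5.55
tool_pos: [0.4932, 0.0577, 0.0449]
ee_rot: [0.111, 0.697, -0.111, 0.7]
force: [-0.7, -0.2, 6.1]
width: 0.0086
```

```bash
python3 -c "
from go import *
go()
im,d,cal,st=snap('wrist','w3')
"
```

```text
t 5.55 pos [0.4932 0.0577 0.0449] thz -18.09 down [ 0.0035  0.     -1.    ] q6 0.30 w 0.0086 F [-0.7 -0.2  6.1]
```

View pics/w3.png

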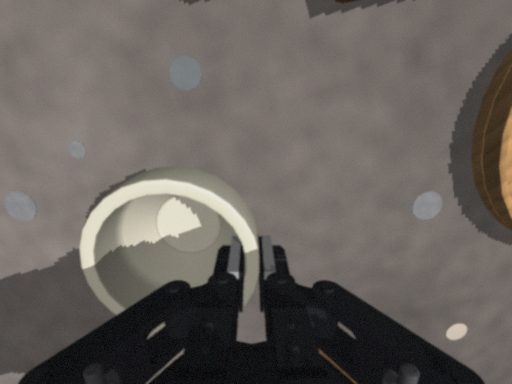

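Emit:
drive_tool(moves=[[-0.005,0,0,0,0,0,0],[-0.015,0,0,0,0,0,0],[-0.02,0,0,0,0,0,0],[-0.02,0,0,0,0,0,0],[-0.02,0,0,0,0,0,0],[-0.01,0,0,0,0,0,0],[0,0,0,0,0,0,0]])

```text
time: 6.18
tool_pos: [0.4932, 0.0577, 0.1357]
ee_rot: [0.111, 0.697, -0.111, 0.7]
force: [1.1, 0.2, -1.9]
width: 0.0084
```

```bash
python3 -c "
from go import *
from wm import *
go()
im,d,cal,st=snap('wrist','w4')
W=cloud(d,cal);print(W[225,90])
for z in (.14,.145,.15): print(z,'bowl', edgefit(im,cal,(.478,.016),.048,z,polar=0), edgefit(im,cal,(.477,.018),.040,z,polar=0,tol=.005))
"
```

```text
t 6.18 pos [0.4932 0.0577 0.1357] thz -18.09 down [ 4.7e-03  1.0e-04 -1.0e+00] q6 0.30 w 0.0084 F [ 1.1  0.2 -1.9]
[ 0.44477606 -0.01267202  0.15072927]
0.14 bowl (array([0.48074013, 0.00808049]), np.float64(0.0471071483767405), 52, 85) (array([0.47510163, 0.01780746]), np.float64(0.040905483782504956), 54, 78)
0.145 bowl (array([0.48136829, 0.01392216]), np.float64(0.04920488725056286), 63, 85) (array([0.47433687, 0.01702264]), np.float64(0.04078276252983305), 63, 81)
0.15 bowl (array([0.47876519, 0.01655004]), np.float64(0.047442376835252306), 63, 85) (array([0.47868061, 0.01652615]), np.float64(0.04013118803676909), 63, 82)
```

View pics/w4.png

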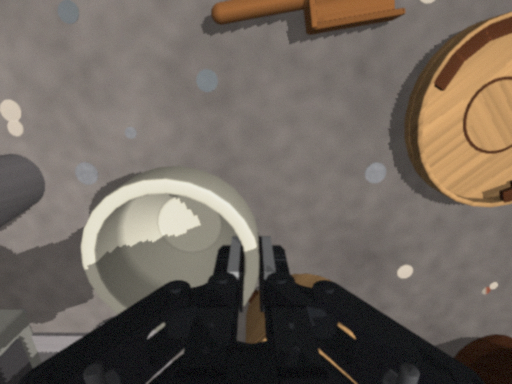

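Emit:
drive_tool(moves=[[0,-0.0039,0.0188,0,0,0,0],[0,-0.0039,0.0188,0,0,0,0],[0,-0.0039,0.0188,0,0,0,0],[0,-0.0039,0.0188,0,0,0,0],[0,-0.0039,0.0188,0,0,0,0],[0,-0.0039,0.0188,0,0,0,0],[0,-0.0039,0.0188,0,0,0,0],[0,-0.0039,0.0188,0,0,0,0],[0,-0.0039,0.0188,0,0,0,0],[0,-0.0039,0.0188,0,0,0,0],[0,-0.0039,0.0188,0,0,0,0],[0,-0.0039,0.0188,0,0,0,0],[0,0,0,0,0,0,0],[0,0,0,0,0,0,0]])

```text
time: 7.4
tool_pos: [0.6905, -0.0572, 0.1306]
ee_rot: [0.112, 0.7, -0.111, 0.697]
force: [-0.3, -0.1, -1.8]
width: 0.0084
```

```bash
python3 -c "
from go import *
go((.6925,-.0568,.064))
go((.659+.0145,-.160+.0412,.064))
snap('wrist','w5');snap('side','s5');snap('scene','sc5')
"
```

```text
t 7.4 pos [ 0.6905 -0.0572  0.1306] thz -18.14 down [-3.8e-03  9.0e-04 -1.0e+00] q6 0.14 w 0.0084 F [-0.3 -0.1 -1.8]
tool delta [0.0666 0.001  0.002 ]
t 7.4 pos [ 0.6905 -0.0572  0.1306] thz -18.14 down [-3.8e-03  9.0e-04 -1.0e+00] q6 0.14 w 0.0084 F [-0.3 -0.1 -1.8]
tool delta [ 0.0666 -0.0638  0.0033]
```

View pics/w5.png

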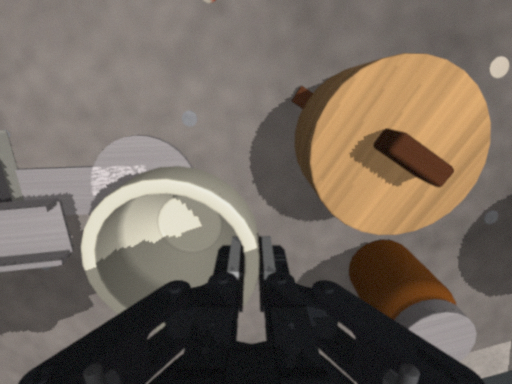

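View pics/sc5.png

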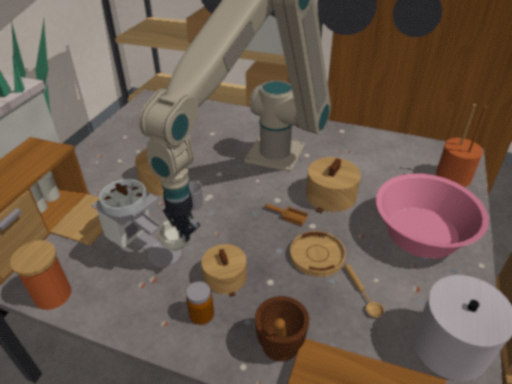

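Emit:
drive_tool(moves=[[0.015,0,0,0,0,0,0],[0.02,0,0,0,0,0,0],[0.02,0,0,0,0,0,0],[0.014,0,0,0,0,0,0],[0,-0.008,0.0005,0,0,0,0],[0,-0.008,0.0005,0,0,0,0],[0,-0.008,0.0005,0,0,0,0],[0,-0.008,0.0005,0,0,0,0],[0,-0.008,0.0005,0,0,0,0],[0,-0.008,0.0005,0,0,0,0],[0,-0.008,0,0,0,0,0],[0,-0.008,0,0,0,0,0],[0,0,0,0,0,0,0],[0,0,0,0,0,0,0]])

```text
time: 8.72
tool_pos: [0.6741, -0.1192, 0.0644]
ee_rot: [0.112, 0.698, -0.111, 0.698]
force: [0.1, 0.2, -2.6]
width: 0.0081
```

```bash
python3 -c "
from go import *
go((.659+.0145,-.160+.0412,.051))
snap('wrist','w6');snap('scene','sc6')
"
```

```text
t 8.72 pos [ 0.6741 -0.1192  0.0644] thz -18.15 down [ 0.e+00  3.e-04 -1.e+00] q6 0.05 w 0.0081 F [ 0.1  0.2 -2.6]
tool delta [ 0.0134  0.0002 -0.0007]
```

View pics/w6.png

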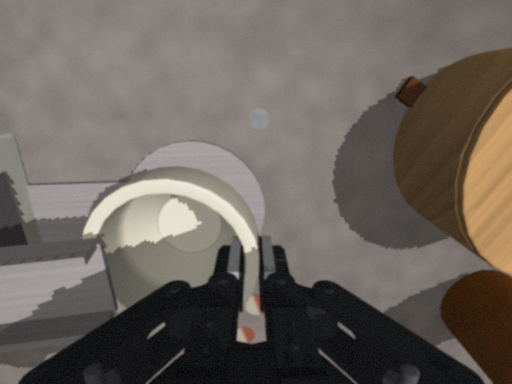

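Emit:
drive_tool(moves=[[0.006,0,0,0,0,0,0],[0.005,0,0,0,0,0,0],[0.0025,0,0,0,0,0,0],[0,0,0,0,0,0,0],[0,0,0,0,0,0,0]])

```text
time: 9.23
tool_pos: [0.6745, -0.1179, 0.0512]
ee_rot: [0.111, 0.698, -0.111, 0.698]
force: [-0.9, 1.5, 4.3]
width: 0.0084
```

```bash
python3 -c "
from go import *
go()"
```

```text
t 9.23 pos [ 0.6745 -0.1179  0.0512] thz -18.05 down [ 2.e-04  8.e-04 -1.e+00] q6 0.05 w 0.0084 F [-0.9  1.5  4.3]
```

Emit:
drive_tool(moves=[[0,0,0,0,0,0,0.3],[0,0,0,0,0,0,0.45],[0,0,0,0,0,0,0.45],[0,0,0,0,0,0,0.45],[-0.01,0,0,0,0,0,0.45],[-0.02,0,0,0,0,0,0.45],[-0.03,0,0,0,0,0,0.45],[-0.035,0,0,0,0,0,0.5],[-0.035,0,0,0,0,0,0.5],[-0.04,0,0,0,0,0,0.6],[-0.04,0,0,0,0,0,0.6],[-0.03,0,0,0,0,0,0.6],[0,0,0,0,0,0,0.6]])

```text
time: 10.32
tool_pos: [0.6781, -0.1198, 0.3014]
ee_rot: [0.111, 0.693, -0.112, 0.704]
force: [1.2, 0.5, 1.3]
width: 0.0513
```

```bash
python3 -c "
from go import *
from wm import *
go((.6158,-.303,.28),72)
im,d,cal,st=snap('wrist','w7')
print('bowl', edgefit(im,cal,(.66,-.16),.048,.066,polar=0,tol=.006), edgefit(im,cal,(.66,-.16),.040,.066,polar=0,tol=.005))
print('stand',edgefit(im,cal,(.66,-.16),.054,.006,polar=0,tol=.006))
"
```

```text
t 10.32 pos [ 0.6781 -0.1198  0.3014] thz -18.10 down [ 0.0152 -0.0043 -0.9999] q6 0.05 w 0.0513 F [1.2 0.5 1.3]
tool delta [ 0.0212 -0.1935 -0.0026]
rx -1.5725
bowl (array([ 0.65981216, -0.15896775]), np.float64(0.04742916556594991), 75, 82) (array([ 0.65947048, -0.15899309]), np.float64(0.04002762816104308), 74, 83)
stand (array([ 0.66079666, -0.16198573]), np.float64(0.05526217667575304), 45, 84)
```

View pics/w7.png

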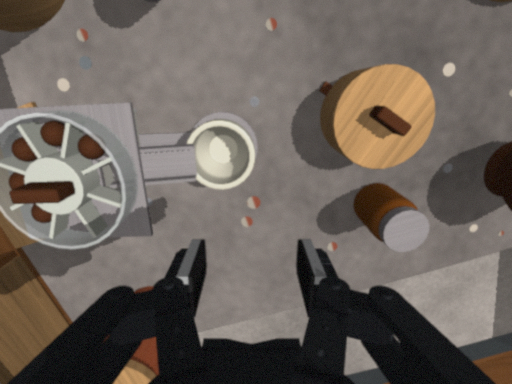

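The bowl stands on the plate at (224,153) with the chute over its left side. The knob is at (42,192), bar horizontal in the picture. I'll measure the knob.

Run:
```python
from wm import *
im,d,cal,st=pickle.load(open('w7.pkl','rb')); W=cloud(d,cal)
h=im.astype(int);dark=(h[...,0]>h[...,2]*1.5)&(h[...,0]<120)
rr=np.hypot(W[...,0]-.616,W[...,1]+.303)
m=dark&(rr<.035)&(W[...,2]>.205)&(W[...,2]<.22)
print(m.sum(),cv2.minAreaRect(W[m][:,:2].astype(np.float32)*1000),np.median(W[m][:,2]))
g=h[...,0]
print('drum',edgefit(im,cal,(.616,-.303),.071,.184,polar=1,tol=.006))
# stand axis: white hub
print('hub',edgefit(im,cal,(.616,-.303),.030,.186,polar=1,tol=.006))
```

```text
781 ((615.9535522460938, -303.26043701171875), (45.560462951660156, 12.629295349121094), 73.80018615722656) 0.21359842113151892
drum (array([ 0.61641339, -0.30434165]), np.float64(0.0707382105308799), 67, 67)
hub (array([ 0.61617735, -0.30421554]), np.float64(0.02947281920698403), 76, 82)
```

Emit:
drive_tool(moves=[[0,-0.032,0,0,0,0,0.6],[0,-0.032,0,0,0,0,0.6],[0,-0.032,0,0,0,0,0.6],[0,-0.032,0,0,0,0,0.6],[0,-0.032,0,0,0,0,0.6],[0,-0.033,-0.003,0,0,0,0.6],[0,0,0,-0.12,0,0,0.6],[0,0,0,-0.12,0,0,0.6],[0,0,0,-0.12,0,0,0.6],[0,0,0,-0.12,0,0,0.6],[0,0,0,-0.12,0,0,0.6],[0,0,0,-0.12,0,0,0.6],[0,0,0,-0.12,0,0,0.6],[0,0,0,-0.12,0,0,0.6],[0,0,0,-0.12,0,0,0.6],[0,0,0,-0.12,0,0,0.6],[0,0,0,-0.12,0,0,0.6],[0,0,0,-0.12,0,0,0.6],[0,0,0,-0.12,0,0,0.6],[0,0,0,-0.03,0,0,0.6]])

```text
time: 12.03
tool_pos: [0.6108, -0.3008, 0.2894]
ee_rot: [-0.421, 0.568, 0.423, 0.567]
force: [-0.3, 0.4, -0.1]
width: 0.051
```

```bash
python3 -c "
from go import *
go((.6162,-.3038,.191),73)
snap('wrist','w8');go((.6162,-.3038,.191),73)"
```

```text
t 12.03 pos [ 0.6108 -0.3008  0.2894] thz 73.26 down [-0.0022  0.0012 -1.    ] q6 -1.83 w 0.0510 F [-0.3  0.4 -0.1]
tool delta [ 0.0984 -0.0063 -0.0013]
rx 0.0046
t 12.08 pos [ 0.6108 -0.3009  0.2894] thz 73.16 down [-0.0022  0.0012 -1.    ] q6 -1.83 w 0.0511 F [-0.2 -0.2 -0.1]
tool delta [ 0.0984 -0.0063 -0.0013]
rx 0.0028
```

View pics/w8.png

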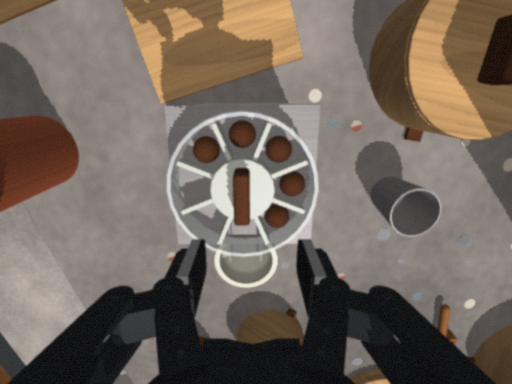

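Run:
```python
from wm import *
im,d,cal,st=pickle.load(open('w8.pkl','rb')); W=cloud(d,cal)
h=im.astype(int);dark=(h[...,0]>h[...,2]*1.5)&(h[...,0]<120)
rr=np.hypot(W[...,0]-.616,W[...,1]+.303)
m=dark&(rr<.035)&(W[...,2]>.205)&(W[...,2]<.22)
print(m.sum(),cv2.minAreaRect(W[m][:,:2].astype(np.float32)*1000),np.median(W[m][:,2]))
print('drum',edgefit(im,cal,(.616,-.303),.071,.184,polar=1,tol=.006))
print('hub',edgefit(im,cal,(.616,-.303),.030,.186,polar=1,tol=.006))
```

```text
761 ((616.2816162109375, -305.7510986328125), (44.83159637451172, 11.724640846252441), 73.03697204589844) 0.21395956892454365
drum (array([ 0.61656199, -0.30426138]), np.float64(0.07070219000194743), 85, 89)
hub (array([ 0.61641301, -0.30456461]), np.float64(0.029429755178823635), 76, 82)
```

Emit:
drive_tool(moves=[[0,-0.0064,-0.0018,0,0,0,0.6],[0.02,0,0,0,0,0,0.6],[0.02,0,0,0,0,0,0.6],[0.015,0,0,0,0,0,0.6],[0.01,0,0,0,0,0,0.6],[0,0,0,0,0,0,0.6],[0,0,0,0,0,0,0.6]])

```text
time: 12.67
tool_pos: [0.6169, -0.3047, 0.2251]
ee_rot: [-0.42, 0.569, 0.421, 0.568]
force: [0.0, 0.7, 0.5]
width: 0.0514
```

```bash
python3 -c "
from go import *
go((.6164,-.3043,.192),73)
snap('wrist','w9')"
```

```text
t 12.67 pos [ 0.6169 -0.3047  0.2251] thz 72.98 down [-1.3e-03  8.0e-04 -1.0e+00] q6 -1.83 w 0.0514 F [0.  0.7 0.5]
tool delta [0.0331 0.0005 0.0002]
rx -0.0004
```

View pics/w9.png

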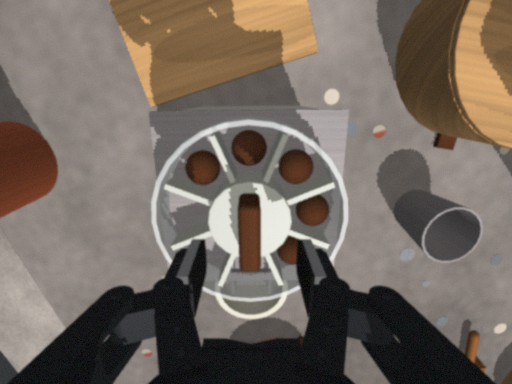

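Emit:
drive_tool(moves=[[0.015,0,0,0,0,0,0.5],[0.012,0,0,0,0,0,0.4],[0.006,0,0,0,0,0,0.35],[0,0,0,0,0,0,0.3],[0,0,0,0,0,0,0],[0,0,0,0,0,0,0],[0,0,0,0,0,0,0],[0,0,0,0,0,0,0],[0,0,0,0,0,0,0]], grip_force=40)

```text
time: 13.47
tool_pos: [0.6178, -0.3049, 0.1927]
ee_rot: [-0.421, 0.568, 0.42, 0.569]
force: [3.4, -0.7, -5.6]
width: 0.0131
```

```bash
python3 -c "
from go import *
go((.6164,-.3043,.192),73)
print(env.read_state()['wrist_torque'])
snap('wrist','w10')"
```

```text
t 13.47 pos [ 0.6178 -0.3049  0.1927] thz 73.01 down [ 1.2e-03 -2.0e-04 -1.0e+00] q6 -1.83 w 0.0131 F [ 3.4 -0.7 -5.6]
tool delta [0.0007 0.0015 0.0002]
rx 0.0002
[-0.17571485 -0.76921923 -0.02278862]
```

View pics/w10.png

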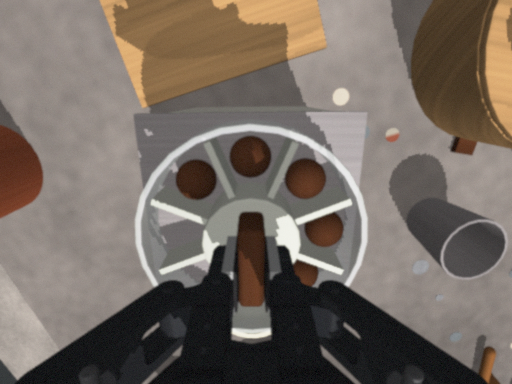

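Emit:
drive_tool(moves=[[0,0,0,0.065,0,0,0],[0,0,0,0.065,0,0,0],[0,0,0,0.065,0,0,0],[0,0,0,0.065,0,0,0],[0,0,0,0.065,0,0,0],[0,0,0,0.065,0,0,0],[0,0,0,0.066,0,0,0],[0,0,0,0.066,0,0,0],[0,0,0,0.066,0,0,0],[0,0,0,0.066,0,0,0],[0,0,0,0.066,0,0,0],[0,0,0,0.065,0,0,0],[0,0,0,0,0,0,0],[0,0,0,0,0,0,0],[0,0,0,0,0,0,0],[0,0,0,0,0,0,0],[0,0,0,0,0,0,0],[0,0,0,0,0,0,0]])

```text
time: 15.02
tool_pos: [0.6175, -0.3047, 0.1928]
ee_rot: [-0.172, 0.686, 0.172, 0.686]
force: [5.5, -0.6, -5.9]
width: 0.0132
```

```bash
python3 -c "
from go import *
go((.6164,-.3043,.192),28)
print(env.read_state()['wrist_torque'])
snap('wrist','w11');snap('scene','sc11');snap('side','s11')
import cv2
a=cv2.imread('pics/sc11.png')[150:300,70:220];cv2.imwrite('pics/sc11c.png',cv2.resize(a,None,fx=3.5,fy=3.5,interpolation=2))"
```

```text
t 15.02 pos [ 0.6175 -0.3047  0.1928] thz 28.10 down [ 9.e-04  3.e-04 -1.e+00] q6 -1.04 w 0.0132 F [ 5.5 -0.6 -5.9]
tool delta [ 0.0008  0.0009 -0.0008]
rx 0.0017
[ 0.0461028  -0.97642851  0.02189501]
```

View pics/w11.png

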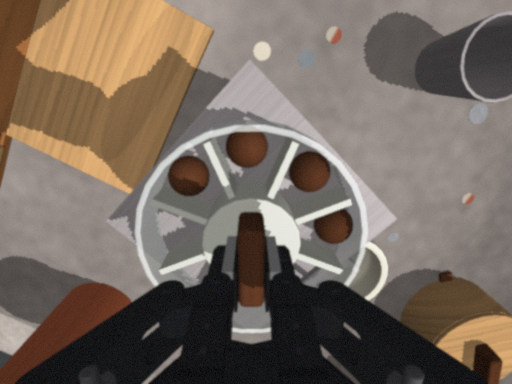

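View pics/sc11c.png

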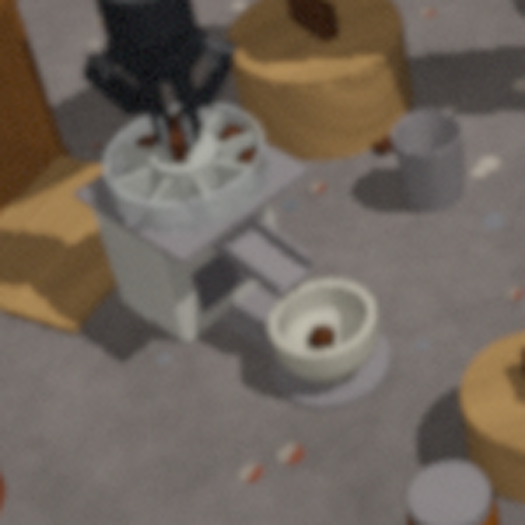

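One nut is in the bowl (about (322,337) in the crop) and four remain in the drum. On to clicks 2 and 3.

Emit:
drive_tool(moves=[[0,0,0,0.065,0,0,0],[0,0,0,0.065,0,0,0],[0,0,0,0.065,0,0,0],[0,0,0,0.065,0,0,0],[0,0,0,0.065,0,0,0],[0,0,0,0.065,0,0,0],[0,0,0,0.066,0,0,0],[0,0,0,0.066,0,0,0],[0,0,0,0.066,0,0,0],[0,0,0,0.066,0,0,0],[0,0,0,0.066,0,0,0],[0,0,0,0.065,0,0,0],[0,0,0,0,0,0,0],[0,0,0,0,0,0,0],[0,0,0,0,0,0,0],[0,0,0,0,0,0,0],[0,0,0,0,0,0,0],[0,0,0,0,0,0,0]])

```text
time: 16.67
tool_pos: [0.6175, -0.3043, 0.1928]
ee_rot: [0.104, 0.699, -0.103, 0.7]
force: [5.0, 0.5, -6.3]
width: 0.0129
```

```bash
python3 -c "
from go import *
go((.6164,-.3043,.192),-17)
print(env.read_state()['wrist_torque'])
snap('wrist','w12');snap('scene','sc12')
import cv2
a=cv2.imread('pics/sc12.png')[150:300,70:220];b=cv2.imread('pics/w12.png');cv2.imwrite('pics/sc12c.png',np.hstack([cv2.resize(a,(384,384),interpolation=2),b[:,60:450]]))"
```

```text
t 16.67 pos [ 0.6175 -0.3043  0.1928] thz -16.79 down [ 0.001  0.001 -1.   ] q6 -0.26 w 0.0129 F [ 5.   0.5 -6.3]
tool delta [ 0.0008 -0.0003 -0.0011]
rx 0.0037
[ 0.17813722 -1.15338009 -0.02205674]
```

View pics/sc12c.png

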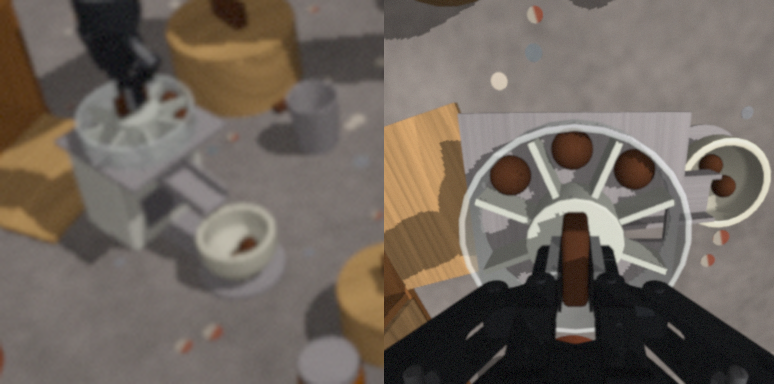

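Two nuts are in the bowl, three left in the drum. Third click.

Emit:
drive_tool(moves=[[0,0,0,0.065,0,0,0],[0,0,0,0.065,0,0,0],[0,0,0,0.065,0,0,0],[0,0,0,0.065,0,0,0],[0,0,0,0.065,0,0,0],[0,0,0,0.065,0,0,0],[0,0,0,0.066,0,0,0],[0,0,0,0.066,0,0,0],[0,0,0,0.066,0,0,0],[0,0,0,0.066,0,0,0],[0,0,0,0.066,0,0,0],[0,0,0,0.066,0,0,0],[0,0,0,0,0,0,0],[0,0,0,0,0,0,0],[0,0,0,0,0,0,0],[0,0,0,0,0,0,0],[0,0,0,0,0,0,0],[0,0,0,0,0,0,0]])

```text
time: 18.27
tool_pos: [0.6178, -0.3041, 0.1928]
ee_rot: [0.364, 0.606, -0.363, 0.607]
force: [5.1, 0.2, -5.6]
width: 0.0131
```

```bash
python3 -c "
from go import *
go((.6164,-.3043,.192),-62)
print(env.read_state()['wrist_torque'])
snap('wrist','w13');snap('scene','sc13')
import cv2
a=cv2.imread('pics/sc13.png')[150:300,70:220];b=cv2.imread('pics/w13.png');cv2.imwrite('pics/sc13c.png',np.hstack([cv2.resize(a,(384,384),interpolation=2),b[:,60:450]]))"
```

```text
t 18.27 pos [ 0.6178 -0.3041  0.1928] thz -61.81 down [ 0.0015  0.0014 -1.    ] q6 0.53 w 0.0131 F [ 5.1  0.2 -5.6]
tool delta [ 0.0008 -0.0013 -0.0005]
rx 0.0033
[ 0.2310121  -1.29697633  0.01717451]
```

View pics/sc13c.png

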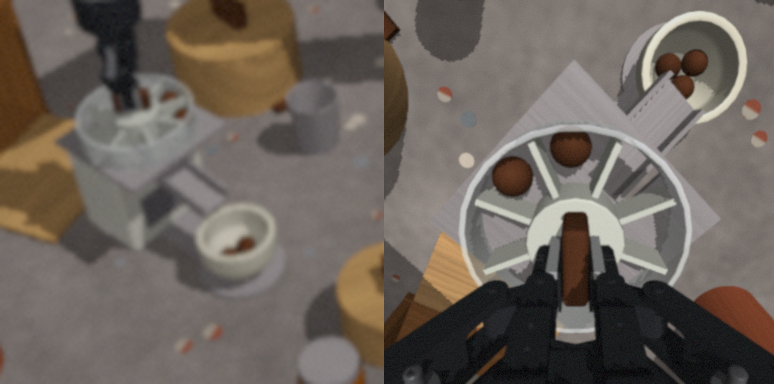

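Three nuts are in the bowl and two in the drum. Release and rise.

Emit:
drive_tool(moves=[[0,0,0,0,0,0,0.2],[0,0,0,0,0,0,0.4],[0,0,0,0,0,0,0.5],[0,0,0,0,0,0,0.5],[-0.01,0,0,0,0,0,0.5],[-0.02,0,0,0,0,0,0.5],[-0.03,0,0,0,0,0,0.5],[-0.03,0,0,0,0,0,0.5],[-0.03,0,0,-0.084,0,0,0.5],[0,0,0,-0.085,0,0,0.5],[0,0,0,-0.085,0,0,0.5],[0,0,0,-0.085,0,0,0.5],[0,0,0,-0.085,0,0,0.5],[0,0,0,-0.085,0,0,0.5],[0,0,0,-0.085,0,0,0.5],[0,0,0,-0.085,0,0,0.5],[0,0,0,-0.085,0,0,0.5]])

```text
time: 19.78
tool_pos: [0.6169, -0.305, 0.3141]
ee_rot: [0.11, 0.698, -0.111, 0.699]
force: [-0.2, 0.3, 0.3]
width: 0.0421
```

```bash
python3 -c "
from go import *
go((.674,-.118,.30),-18)
"
```

```text
t 19.78 pos [ 0.6169 -0.305   0.3141] thz -17.96 down [ 5.e-04 -7.e-04 -1.e+00] q6 -0.24 w 0.0421 F [-0.2  0.3  0.3]
tool delta [ 0.014   0.1954 -0.0034]
rx 0.0007
```

Emit:
drive_tool(moves=[[0,0.028,0,0,0,0,0.5],[0,0.028,0,0,0,0,0.5],[0,0.028,0,0,0,0,0.5],[0,0.028,0,0,0,0,0.5],[0,0.028,0,0,0,0,0.5],[0,0.028,0,0,0,0,0.5],[0,0.028,-0.003,0,0,0,0.5],[0.04,0,0,0,0,0,0.5],[0.04,0,0,0,0,0,0.5],[0.04,0,0,0,0,0,0.5],[0.02,0,0,0,0,0,0.5],[0,0,0,0,0,0,0.5],[0,0,0,0,0,0,0.5]])

```text
time: 20.87
tool_pos: [0.6747, -0.1176, 0.1724]
ee_rot: [0.112, 0.699, -0.112, 0.697]
force: [0.1, 0.4, 0.4]
width: 0.0428
```

```bash
python3 -c "
from go import *
from wm import *
go((.6597+.0137,-.159+.0418,.050),-18)
im,d,cal,st=snap('wrist','w14')
print('bowl', edgefit(im,cal,(.66,-.16),.048,.066,polar=0,tol=.006), edgefit(im,cal,(.66,-.16),.040,.066,polar=0,tol=.005))
"
```

```text
t 20.87 pos [ 0.6747 -0.1176  0.1724] thz -18.20 down [-2.5e-03  5.0e-04 -1.0e+00] q6 0.05 w 0.0428 F [0.1 0.4 0.4]
tool delta [ 0.1224  0.     -0.001 ]
rx -0.0036
bowl (array([ 0.65977904, -0.15903659]), np.float64(0.04743354387515824), 74, 82) (array([ 0.65953675, -0.15901166]), np.float64(0.03999861196673711), 79, 90)
```

View pics/w14.png

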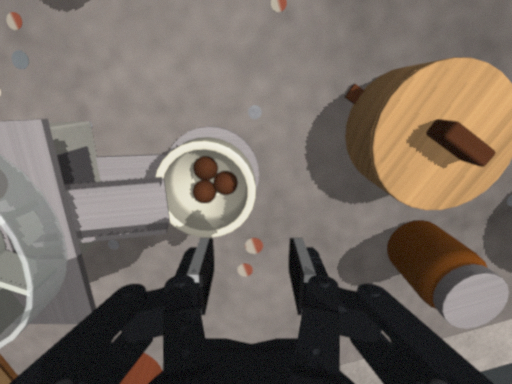

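Emit:
drive_tool(moves=[[0.03,0,-0.001,0,0,0,0.45],[0.03,0,0,0,0,0,0.45],[0.03,0,0,0,0,0,0.45],[0.02,0,0,0,0,0,0.45],[0.009,0,0,0,0,0,0.4],[0,0,0,0,0,0,0.35],[0,0,0,0,0,0,0.2],[0,0,0,0,0,0,0],[0,0,0,0,0,0,0],[0,0,0,0,0,0,0],[0,0,0,0,0,0,0],[0,0,0,0,0,0,0]], grip_force=45)

```text
time: 21.92
tool_pos: [0.6771, -0.1178, 0.0568]
ee_rot: [0.112, 0.696, -0.112, 0.7]
force: [0.3, 0.2, 6.0]
width: 0.0067
```

```bash
python3 -c "
from go import *
go()"
```

```text
t 21.92 pos [ 0.6771 -0.1178  0.0568] thz -18.20 down [ 0.0056 -0.0011 -1.    ] q6 0.05 w 0.0067 F [0.3 0.2 6. ]
```

```bash
python3 -c "
from go import *
snap('wrist','w15');go()
a=cv2.imread('pics/w15.png')[150:340,60:320];cv2.imwrite('pics/w15c.png',cv2.resize(a,None,fx=3,fy=3,interpolation=2))"
```

```text
t 21.97 pos [ 0.6771 -0.1178  0.0568] thz -18.19 down [ 0.0056 -0.001  -1.    ] q6 0.05 w 0.0068 F [1.2 0.7 6.8]
```

View pics/w15c.png

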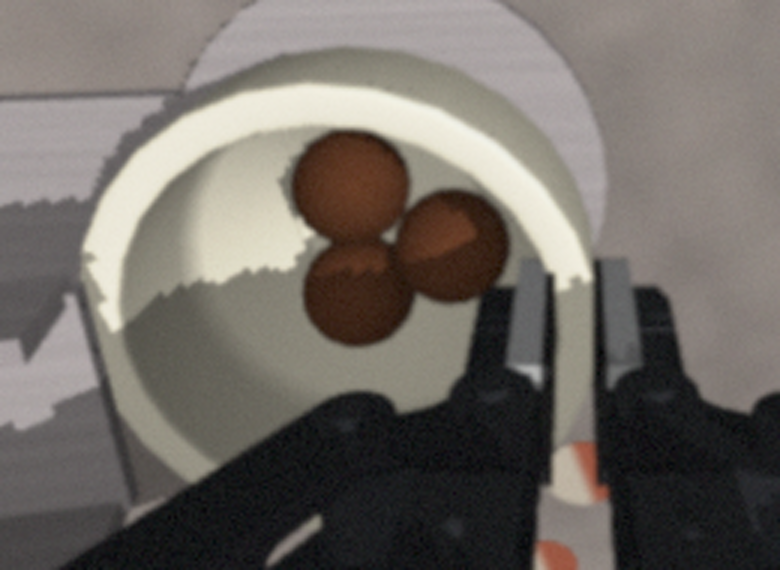

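Emit:
drive_tool(moves=[[0,0,0,0,0,0,0.2],[0,0,0,0,0,0,0.35],[0,0,0,0,0,0,0.35],[0.004,0,0,0,0,0,0.35],[0,0,0,0,0,0,0.35],[0,0,0,0,0,0,0.35]])

```text
time: 22.47
tool_pos: [0.6738, -0.1171, 0.0489]
ee_rot: [0.112, 0.699, -0.112, 0.698]
force: [0.0, -1.1, -0.7]
width: 0.0296
```

```bash
python3 -c "
from go import *
go((.6597+.0137,-.159+.0418,.047),-18)"
```

```text
t 22.47 pos [ 0.6738 -0.1171  0.0489] thz -18.21 down [-1.7e-03  5.0e-04 -1.0e+00] q6 0.05 w 0.0296 F [ 0.  -1.1 -0.7]
tool delta [ 0.0019 -0.0002 -0.0003]
rx -0.0036
```

Emit:
drive_tool(moves=[[0.002,0,0,0,0,0,0.3],[0,0,0,0,0,0,0],[0,0,0,0,0,0,0],[0,0,0,0,0,0,0],[0,0,0,0,0,0,0],[0,0,0,0,0,0,0]])

```text
time: 22.97
tool_pos: [0.6745, -0.1173, 0.0477]
ee_rot: [0.112, 0.698, -0.112, 0.698]
force: [0.1, 0.9, -1.3]
width: 0.008
```

```bash
python3 -c "
from go import *
go((.6597+.0137,-.159+.0418,.047),-18)"
```

```text
t 22.97 pos [ 0.6745 -0.1173  0.0477] thz -18.21 down [-1.e-04  2.e-04 -1.e+00] q6 0.05 w 0.0080 F [ 0.1  0.9 -1.3]
tool delta [ 0.0007 -0.0003 -0.001 ]
rx -0.0036
```

Emit:
drive_tool(moves=[[-0.004,0,0,0,0,0,0],[-0.006,0,0,0,0,0,0],[0,0.004,0,0,0,0,0],[0,0.008,0,0,0,0,0],[0,0.01,0,0,0,0,0],[0,0.012,0,0,0,0,0],[0,0.012,0,0,0,0,0],[0,0.01,0,0,0,0,0],[0,0.006,0,0,0,0,0],[0,0.003,0,0,0,0,0],[-0.005,0,0,0,0,0,0],[-0.01,0,0,0,0,0,0],[-0.015,0,0,0,0,0,0],[-0.02,0,0,0,0,0,0],[-0.02,0,0,0,0,0,0],[-0.015,0,0,0,0,0,0],[-0.01,0,0,0,0,0,0],[-0.005,0,0,0,0,0,0],[0,0,0,0,0,0,0]])

```text
time: 24.55
tool_pos: [0.6958, -0.0562, 0.1598]
ee_rot: [0.112, 0.697, -0.112, 0.699]
force: [0.5, 0.2, -1.9]
width: 0.0085
```

```bash
python3 -c "
from go import *
go((.500+.0148,.304+.0417,.15),-18)
snap('wrist','w16')"
```

```text
t 24.55 pos [ 0.6958 -0.0562  0.1598] thz -18.24 down [ 3.e-03 -6.e-04 -1.e+00] q6 0.15 w 0.0085 F [ 0.5  0.2 -1.9]
tool delta [ 0.009   0.3251 -0.2977]
rx -0.0042
```

View pics/w16.png

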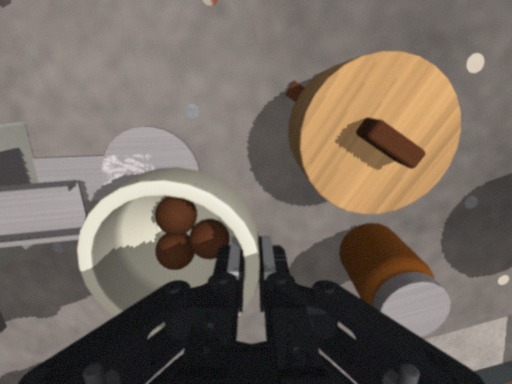

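Emit:
drive_tool(moves=[[0,0,-0.008,0,0,0,0],[0,0.004,-0.015,0,0,0,0],[0,0.008,-0.018,0,0,0,0],[0,0.012,-0.018,0,0,0,0],[0,0.015,-0.018,0,0,0,0],[0,0.017,-0.017,0,0,0,0],[0,0.018,-0.017,0,0,0,0],[0,0.019,-0.016,0,0,0,0],[0,0.02,-0.016,0,0,0,0],[0,0.02,-0.016,0,0,0,0],[0,0.02,-0.016,0,0,0,0],[0,0.02,-0.016,0,0,0,0],[0,0.02,-0.016,0,0,0,0],[0,0.02,-0.016,0,0,0,0],[0,0.02,-0.016,0,0,0,0],[0,0.02,-0.016,0,0,0,0],[0,0.02,-0.016,0,0,0,0],[0,0.02,-0.012,0,0,0,0],[0,0.016,-0.009,0,0,0,0],[0,0.01,-0.006,0,0,0,0]])

```text
time: 26.27
tool_pos: [0.5094, 0.3417, 0.1563]
ee_rot: [0.111, 0.699, -0.112, 0.697]
force: [0.8, -0.0, -2.5]
width: 0.0082
```

Emit:
drive_tool(moves=[[0,0.006,0,0,0,0,0],[0,0,0,0,0,0,0],[0,0,0,0,0,0,0]])

```text
time: 26.52
tool_pos: [0.5133, 0.3455, 0.1573]
ee_rot: [0.112, 0.698, -0.112, 0.698]
force: [-0.3, 0.3, -2.5]
width: 0.0084
```

```bash
python3 -c "
from go import *
from wm import *
go((.500+.0148,.304+.0417,.0617),-18)
im,d,cal,st=snap('wrist','w17')
W=cloud(d,cal); z=W[225,88,2]; print('rim z',z)
t=st['tool_pos']
for zz in (z,t[2]+.018): print('bowl',edgefit(im,cal,t[:2]-(.0148,.0417),.048,zz,polar=0,tol=.006), edgefit(im,cal,t[:2]-(.0148,.0417),.04,zz,polar=0,tol=.005))
print('bow pred',t[:2]-(.0148,.0417))
sat=(im.max(2).astype(float)-im.min(2))
print('keeper out',edgefit(sat,cal,(.5,.304),.0885,.0245,polar=1,tol=.008))
"
```

```text
t 26.52 pos [0.5133 0.3455 0.1573] thz -18.22 down [-7.0e-04 -1.2e-03 -1.0e+00] q6 0.81 w 0.0084 F [-0.3  0.3 -2.5]
tool delta [0.0956 0.0008 0.0014]
rx -0.0039
rim z 0.17480149304589673
bowl (array([0.49888929, 0.30416044]), np.float64(0.04751704733990026), 63, 87) (array([0.49881239, 0.30402529]), np.float64(0.04013538030833212), 64, 87)
bowl (array([0.49869322, 0.30442088]), np.float64(0.047444515979771326), 61, 87) (array([0.49852034, 0.30435266]), np.float64(0.040017481251854226), 64, 86)
bow pred [0.49849558 0.30380377]
keeper out (array([0.49952442, 0.30405832]), np.float64(0.08732474777677537), 58, 72)
```

View pics/w17.png

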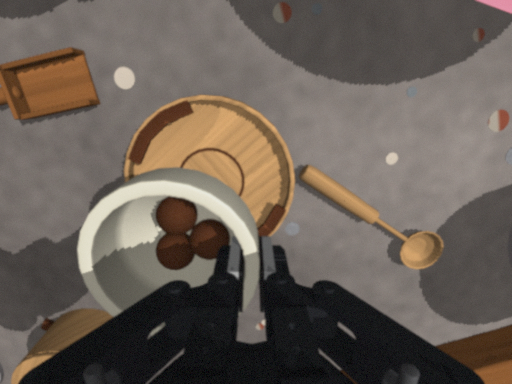

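Emit:
drive_tool(moves=[[0.005,0,0.001,0,0,0,0],[0.01,0,0,0,0,0,0],[0.015,0,0,0,0,0,0],[0.015,0,0,0,0,0,0],[0.015,0,0,0,0,0,0],[0.015,0,0,0,0,0,0],[0.01,0,0,0,0,0,0],[0.006,0,0,0,0,0,0],[0.004,0,0,0,0,0,0],[0,0,0,0,0,0,0],[0,0,0,0,0,0,0]])

```text
time: 27.48
tool_pos: [0.5147, 0.346, 0.0632]
ee_rot: [0.112, 0.698, -0.112, 0.698]
force: [0.1, -0.9, -2.6]
width: 0.008
```

```bash
python3 -c "
from go import *
go((.500+.0148,.304+.0417,.0517),-18)"
```

```text
t 27.48 pos [0.5147 0.346  0.0632] thz -18.22 down [ 6.e-04  3.e-04 -1.e+00] q6 0.81 w 0.0080 F [ 0.1 -0.9 -2.6]
tool delta [ 0.0115 -0.0003  0.0002]
rx -0.0038
```

Emit:
drive_tool(moves=[[0.005,0,0,0,0,0,0],[0.004,0,0,0,0,0,0],[0.0025,0,0,0,0,0,0],[0,0,0,0,0,0,0],[0,0,0,0,0,0,0]])

```text
time: 27.9
tool_pos: [0.5146, 0.3461, 0.0517]
ee_rot: [0.112, 0.698, -0.112, 0.698]
force: [-0.0, 1.1, -0.9]
width: 0.0081
```

Emit:
drive_tool(moves=[[0.0005,0,0,0,0,0,0],[0,0,0,0,0,0,0.2],[0,0,0,0,0,0,0.4],[0,0,0,0,0,0,0.4],[0,0,0,0,0,0,0.4],[-0.01,0,0,0,0,0,0.4],[-0.02,0,0,0,0,0,0.4],[-0.03,0,0,0,0,0,0.5],[-0.035,0,0,0,0,0,0.5],[-0.035,0,0,0,0,0,0.6],[-0.03,0,0,0,0,0,0.6],[0,0,0,0,0,0,0.6],[0,0,0,0,0,0,0.6]])

```text
time: 28.98
tool_pos: [0.5162, 0.3469, 0.2147]
ee_rot: [0.113, 0.696, -0.11, 0.7]
force: [1.3, 1.2, -1.2]
width: 0.0508
```

```bash
cat > m2.py <<'E'
from go import *
from wm import *
im,d,cal,st=snap('wrist','w18')
print('bowl',edgefit(im,cal,(.5,.304),.048,.07,polar=1,tol=.006), edgefit(im,cal,(.5,.304),.04,.07,polar=0,tol=.005))
sat=(im.max(2).astype(float)-im.min(2))
print('keeper out',edgefit(sat,cal,(.5,.304),.0885,.0245,polar=1,tol=.008))
W=cloud(d,cal)
h=im.astype(int);dark=(h[...,0]>h[...,2]*1.5)&(h[...,0]<120)
rr=np.hypot(W[...,0]-.4998,W[...,1]-.304);m=dark&(rr>.066)&(rr<.085)&(W[...,2]>.015)&(W[...,2]<.03)
P=W[m][:,:2]-(.4998,.304);a=np.degrees(np.arctan2(P[:,1],P[:,0]))%360
b=np.histogram(a,bins=np.arange(0,361,5))[0];print(b)
go((.6763,.0588,.2),None)
E
python3 m2.py
```

```text
bowl (array([0.49997718, 0.30521126]), np.float64(0.04743850739378565), 75, 90) (array([0.49966435, 0.30527161]), np.float64(0.04001669377565114), 87, 90)
keeper out (array([0.49958769, 0.30395986]), np.float64(0.08748363334216176), 90, 90)
[50 60 56 52 52 55 54 55 54 57 44  8  9  6  7  3  5  3  0  1  0  0  0  0
  0  0  0  0  0  0  0  0  0  0 37 65 66 70 69 67 61 67 63 63 62 64 48  6
  6  9  6 10 11 10 10  5  2  1  2 24 24 21  8  0  0  0  2  7  8 15 35 56]
t 29.03 pos [0.5148 0.3462 0.2123] thz -18.21 down [ 0.0022  0.0011 -1.    ] q6 0.81 w 0.0513 F [ 1.   0.8 -0.5]
tool delta [ 0.0124 -0.2225  0.2432]
```

View pics/w18.png

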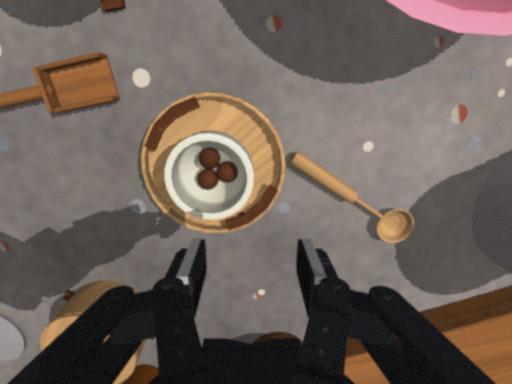

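Emit:
drive_tool(moves=[[0,-0.0222,0.0243,0,0,0,0.6],[0,-0.0222,0.0243,0,0,0,0.6],[0,-0.0222,0.0243,0,0,0,0.6],[0,-0.0222,0.0243,0,0,0,0.6],[0,-0.0222,0.0243,0,0,0,0.6],[0,-0.0222,0.0243,0,0,0,0.6],[0,-0.0222,0.0243,0,0,0,0.6],[0,-0.0222,0.0243,0,0,0,0.6],[0,-0.0222,0.0243,0,0,0,0.6],[0,-0.0222,0.0243,0,0,0,0.6],[0,0,0,-0.114,0,0,0.6],[0,0,0,-0.114,0,0,0.6],[0,0,0,-0.114,0,0,0.6],[0,0,0,-0.114,0,0,0.6],[0,0,0,-0.114,0,0,0.6],[0,0,0,-0.114,0,0,0.6],[0,0,0,-0.114,0,0,0.6],[0,0,0,-0.114,0,0,0.6],[0,0,0,-0.114,0,0,0.6],[0,0,0,0,0,0,0.6]])

```text
time: 30.7
tool_pos: [0.6743, 0.0591, 0.2085]
ee_rot: [-0.245, 0.664, 0.246, 0.662]
force: [-0.3, 0.3, 0.5]
width: 0.0514
```

```bash
cat > m3.py <<'E'
from go import *
from wm import *
im,d,cal,st=snap('wrist','w19')
W=cloud(d,cal)
h=im.astype(int);dark=(h[...,0]>h[...,2]*1.5)&(h[...,0]<120)
rr=np.hypot(W[...,0]-.6768,W[...,1]-.059)
m=dark&(rr<.035)&(W[...,2]>.095)&(W[...,2]<.115)
print(m.sum(),cv2.minAreaRect(W[m][:,:2].astype(np.float32)*1000),np.median(W[m][:,2]))
sat=(im.max(2).astype(float)-im.min(2))
print(edgefit(sat,cal,(.677,.059),.066,.076,polar=1,tol=.006))
go((.677,.059,.08),40.5)
E
python3 m3.py
```

```text
739 ((677.4877319335938, 57.463775634765625), (44.22236633300781, 14.850482940673828), 40.77272033691406) 0.10389414931337473
(array([0.67786526, 0.0590922 ]), np.float64(0.06543368144275684), 90, 90)
t 30.75 pos [0.6745 0.0591 0.2087] thz 40.44 down [-0.0037 -0.     -1.    ] q6 -0.71 w 0.0512 F [-0.3 -0.1 -0.2]
tool delta [ 0.1287 -0.002   0.0022]
rx -0.0010
```

View pics/w19.png

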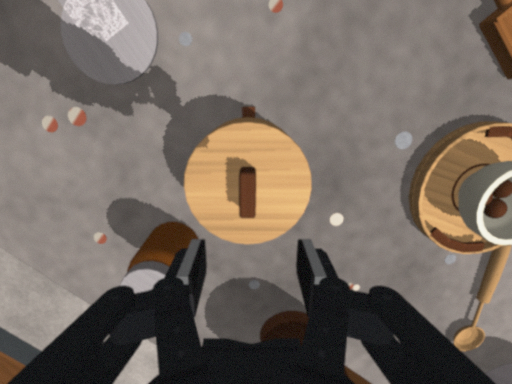

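Emit:
drive_tool(moves=[[0.02,-0.002,0.0024,0,0,0,0.6],[0.03,0,0,0,0,0,0.6],[0.03,0,0,0,0,0,0.6],[0.025,0,0,0,0,0,0.5],[0.013,0,0,0,0,0,0.4],[0.006,0,0,0,0,0,0.4],[0,0,0,0,0,0,0.4],[0,0,0,0,0,0,0.4]])

```text
time: 31.42
tool_pos: [0.6796, 0.0591, 0.0876]
ee_rot: [-0.245, 0.663, 0.245, 0.664]
force: [0.7, -1.1, 0.2]
width: 0.0342
```

```bash
python3 -c "
from go import *
go((.6777,.059,.081),40.5)"
```

```text
t 31.42 pos [0.6796 0.0591 0.0876] thz 40.53 down [ 0.0011 -0.     -1.    ] q6 -0.72 w 0.0342 F [ 0.7 -1.1  0.2]
tool delta [ 0.0066  0.0011 -0.0015]
rx 0.0006
```

Emit:
drive_tool(moves=[[0.0065,0.001,-0.0015,0,0,0,0.35],[0,0,0,0,0,0,0.3],[0,0,0,0,0,0,0],[0,0,0,0,0,0,0],[0,0,0,0,0,0,0],[0,0,0,0,0,0,0],[0,0,0,0,0,0,0]], grip_force=50)

```text
time: 32.0
tool_pos: [0.6778, 0.0588, 0.0813]
ee_rot: [-0.245, 0.663, 0.245, 0.664]
force: [-0.2, -0.2, 3.8]
width: 0.0151
```

```bash
python3 -c "
from go import *
go((.6777,.059,.081),40.5)"
```

```text
t 32.0 pos [0.6778 0.0588 0.0813] thz 40.57 down [ 1.6e-03 -3.0e-04 -1.0e+00] q6 -0.72 w 0.0151 F [-0.2 -0.2  3.8]
tool delta [0.0003 0.0002 0.0001]
rx 0.0012
```

Emit:
drive_tool(moves=[[-0.005,0,0,0,0,0,0],[-0.015,0,0,0,0,0,0],[-0.02,0,0,0,0,0,0],[-0.02,0,0,0,0,0,0],[-0.02,0,0,0,0,0,0],[-0.02,0,0,0,0,0,0],[-0.015,0,0,0,0,0,0],[0,0,0,-0.093,0,0,0],[0,0,0,-0.093,0,0,0],[0,0,0,-0.093,0,0,0],[0,0,0,-0.093,0,0,0],[0,0,0,-0.093,0,0,0],[0,0,0,-0.093,0,0,0],[0,0,0,-0.092,0,0,0],[0,0,0,-0.091,0,0,0],[0,0,0,0,0,0,0]])

```text
time: 33.33
tool_pos: [0.6761, 0.0591, 0.1941]
ee_rot: [-0.468, 0.53, 0.47, 0.528]
force: [-0.4, 0.3, -2.5]
width: 0.015
```

```bash
python3 -c "
from go import *
go((.4998,.3043,.185),83)
snap('wrist','w20')
"
```

```text
t 33.33 pos [0.6761 0.0591 0.1941] thz 83.13 down [-2.7e-03  3.0e-04 -1.0e+00] q6 -1.46 w 0.0150 F [-0.4  0.3 -2.5]
tool delta [0.0096 0.2043 0.2223]
rx 0.0022
```

View pics/w20.png

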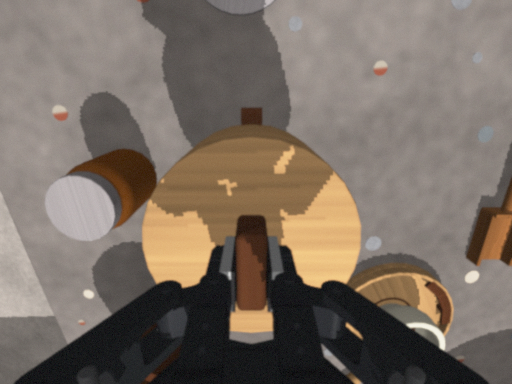

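Emit:
drive_tool(moves=[[0,0.008,0.009,0,0,0,0],[0,0.0143,0.0157,0,0,0,0],[0,0.0156,0.017,0,0,0,0],[0,0.0156,0.017,0,0,0,0],[0,0.0156,0.017,0,0,0,0],[0,0.0156,0.017,0,0,0,0],[0,0.0156,0.017,0,0,0,0],[0,0.0156,0.017,0,0,0,0],[0,0.0156,0.017,0,0,0,0],[0,0.0156,0.017,0,0,0,0],[0,0.0156,0.017,0,0,0,0],[0,0.0156,0.017,0,0,0,0],[0,0.0143,0.0156,0,0,0,0],[0,0.0073,0.0079,0,0,0,0],[0,0,0,0,0,0,0],[0,0,0,0,0,0,0]])

```text
time: 34.72
tool_pos: [0.5047, 0.2999, 0.1953]
ee_rot: [-0.469, 0.529, 0.469, 0.529]
force: [-0.1, -1.2, -3.1]
width: 0.0149
```

```bash
cat > m4.py <<'E'
from go import *
from wm import *
import sys
go((.4998,.3043,.185),83)
im,d,cal,st=snap('wrist',sys.argv[1])
t=st['tool_pos'];W=cloud(d,cal)
rr=np.hypot(W[...,0]-t[0],W[...,1]-t[1]);g=(rr<.06)&(W[...,2]<t[2]+.01)&(W[...,2]>t[2]-.02)
h=im.astype(int);wood=(h[...,0]>h[...,2]*1.4)&(h[...,0]>90)
P=W[g&wood]; c,*_=np.linalg.lstsq(np.c_[P[:,:2]-t[:2],np.ones(len(P))],P[:,2],rcond=None); print('top plane tilt',c.round(4),len(P))
sat=(im.max(2).astype(float)-im.min(2))
print('cover',edgefit(sat,cal,t[:2],.066,c[2],polar=1,tol=.006),'tcp',t.round(4))
for n in ('side','scene'): snap(n,n+sys.argv[1])
E
python3 m4.py w21
```

```text
t 34.72 pos [0.5047 0.2999 0.1953] thz 83.06 down [ 2.e-04 -7.e-04 -1.e+00] q6 -1.02 w 0.0149 F [-0.1 -1.2 -3.1]
tool delta [0.0103 0.0054 0.0038]
rx 0.0011
top plane tilt [-0.001  -0.0017  0.1903] 19699
cover (array([0.50340417, 0.30130978]), np.float64(0.06509970956610217), 63, 78) tcp [0.5047 0.2999 0.1953]
```

View pics/w21.png

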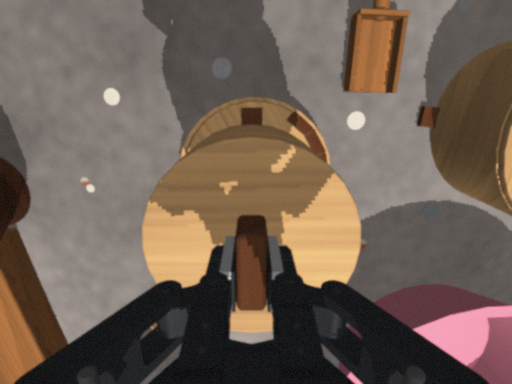

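View pics/sidew21.png

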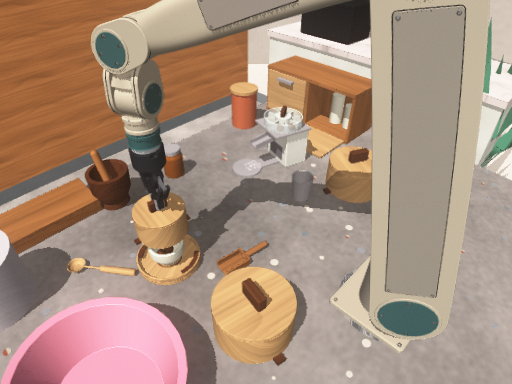

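Emit:
drive_tool(moves=[[0,0.0049,0.0029,0,0,0,0],[0.008,0,0,0,0,0,0],[0.013,0,0,0,0,0,0],[0.013,0,0,0,0,0,0],[0.013,0,0,0,0,0,0],[0.013,0,0,0,0,0,0],[0.01,0,0,0,0,0,0],[0.006,0,0,0,0,0,0],[0.002,0,0,0,0,0,0],[0,0,0,0,0,0,0],[0,0,0,0,0,0,0]])

```text
time: 35.78
tool_pos: [0.5011, 0.3034, 0.1178]
ee_rot: [-0.469, 0.529, 0.469, 0.53]
force: [-0.2, 0.4, -3.1]
width: 0.0144
```

```bash
python3 m4.py w22
```

```text
t 35.78 pos [0.5011 0.3034 0.1178] thz 83.03 down [ 8.e-04  4.e-04 -1.e+00] q6 -1.01 w 0.0144 F [-0.2  0.4 -3.1]
tool delta [-0.0672  0.0013  0.0008]
rx 0.0005
top plane tilt [-0.0004 -0.0005  0.1128] 19691
cover (array([0.49979473, 0.30484105]), np.float64(0.06506468297704485), 60, 75) tcp [0.5011 0.3034 0.1178]
```

View pics/w22.png

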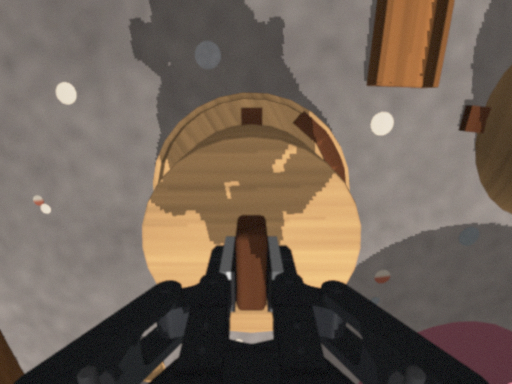

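Emit:
drive_tool(moves=[[0.006,0,0,0,0,0,0],[0.006,0,0,0,0,0,0],[0.005,0,0,0,0,0,0],[0.004,0,0,0,0,0,0],[0.003,0,0,0,0,0,0],[0,0,0,0,0,0,0],[0,0,0,0,0,0,0]])

```text
time: 36.52
tool_pos: [0.5004, 0.3031, 0.0929]
ee_rot: [-0.469, 0.53, 0.469, 0.529]
force: [0.1, 0.6, -2.5]
width: 0.0149
```

```bash
python3 m4.py w23
```

```text
t 36.52 pos [0.5004 0.3031 0.0929] thz 83.03 down [-7.e-04 -4.e-04 -1.e+00] q6 -1.02 w 0.0149 F [ 0.1  0.6 -2.5]
tool delta [-0.0921  0.0008  0.0011]
rx 0.0006
top plane tilt [-0.0021 -0.0011  0.0879] 19692
cover (array([0.49897077, 0.30456563]), np.float64(0.06502926280086525), 56, 72) tcp [0.5004 0.3031 0.0929]
```

View pics/w23.png

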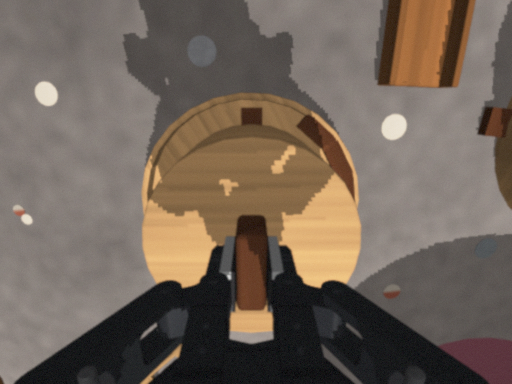

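Still about 2 mm above the floor. I'll lower gently onto it.

Emit:
drive_tool(moves=[[0.0015,0,0,0,0,0,0],[0.0015,0,0,0,0,0,0],[0,0,0,0,0,0,0],[0,0,0,0,0,0,0],[0,0,0,0,0,0,0]])

```text
time: 37.08
tool_pos: [0.5012, 0.3035, 0.0913]
ee_rot: [-0.469, 0.529, 0.469, 0.53]
force: [-1.1, -2.2, 5.3]
width: 0.0148
```

Emit:
drive_tool(moves=[[0,0,0,0.05,0,0,0],[0,0,0,0.07,0,0,0],[0,0,0,0.07,0,0,0],[0,0,0,0.07,0,0,0],[0,0,0,0.07,0,0,0],[0,0,0,0.07,0,0,0],[0,0,0,0.07,0,0,0],[0,0,0,0.07,0,0,0],[0,0,0,0.07,0,0,0],[0,0,0,0.07,0,0,0],[0,0,0,0.07,0,0,0],[0,0,0,0.07,0,0,0],[0,0,0,0.07,0,0,0],[0,0,0,0,0,0,0]])

```text
time: 38.25
tool_pos: [0.5018, 0.3039, 0.0913]
ee_rot: [-0.195, 0.679, 0.195, 0.681]
force: [0.5, -0.2, 4.8]
width: 0.0151
```

```bash
python3 -c "
from go import *
print(env.read_state()['wrist_torque'])"; python3 m4.py w24
```

```text
[-0.01103458  0.03897488 -0.20633049]
t 38.25 pos [0.5018 0.3039 0.0913] thz 31.96 down [ 0.0024  0.0012 -1.    ] q6 -0.12 w 0.0151 F [ 0.5 -0.2  4.8]
tool delta [-0.0937  0.0014 -0.0012]
rx -0.8907
top plane tilt [-0.0009  0.0004  0.0863] 19376
cover (array([0.50159984, 0.30459617]), np.float64(0.06509196630665719), 63, 76) tcp [0.5018 0.3039 0.0913]
```

View pics/w24.png

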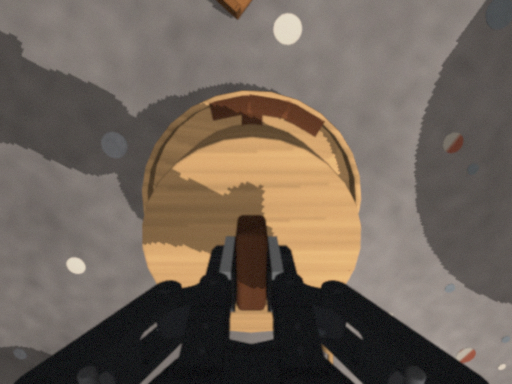

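Emit:
drive_tool(moves=[[0,0,0,0.04,0,0,0],[0,0,0,0.04,0,0,0],[0,0,0,0.04,0,0,0],[0,0,0,0.04,0,0,0],[0,0,0,0.04,0,0,0],[0,0,0,0.04,0,0,0],[0,0,0,0.03,0,0,0],[0,0,0,0,0,0,0]])

```text
time: 39.07
tool_pos: [0.5016, 0.3038, 0.0913]
ee_rot: [-0.103, 0.699, 0.104, 0.7]
force: [-0.1, 0.4, 6.2]
width: 0.0151
```

```bash
python3 -c "
from go import *
print(env.read_state()['wrist_torque'])"; python3 m4.py w25
```

```text
[-0.09836594 -0.00103002  0.88988171]
t 39.07 pos [0.5016 0.3038 0.0913] thz 16.81 down [ 2.2e-03  8.0e-04 -1.0e+00] q6 0.14 w 0.0151 F [-0.1  0.4  6.2]
tool delta [-0.0937  0.001  -0.0013]
rx -1.1552
top plane tilt [-0.0012  0.0005  0.0863] 19319
cover (array([0.50156543, 0.30427705]), np.float64(0.06512077532671798), 60, 76) tcp [0.5016 0.3038 0.0913]
```

View pics/w25.png

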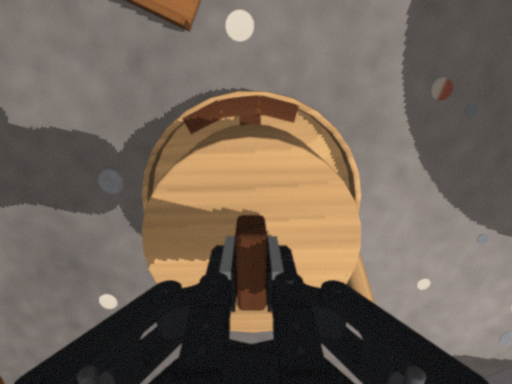

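The torque rose to 0.9 N m with the lug under its tab, so the stop is reached. I'll unload, release and rise.

Emit:
drive_tool(moves=[[0,0,0,-0.012,0,0,0],[-0.001,0,0,0,0,0,0],[0,0,0,0,0,0,0.2],[0,0,0,0,0,0,0.4],[0,0,0,0,0,0,0.5],[0,0,0,0,0,0,0.5],[-0.01,0,0,0,0,0,0.5],[-0.02,0,0,0,0,0,0.5],[-0.03,0,0,0,0,0,0.5],[-0.035,0,0,0,0,0,0.5],[-0.035,0,0,0,0,0,0.5],[-0.03,0,0,0,0,0,0.5],[-0.015,0,0,0,0,0,0.5],[0,0,0,0,0,0,0.5],[0,0,0,0,0,0,0.5]])

```text
time: 40.47
tool_pos: [0.5013, 0.3036, 0.268]
ee_rot: [-0.106, 0.698, 0.106, 0.7]
force: [-1.0, 0.3, -0.1]
width: 0.0428
```

```bash
cat > m5.py <<'E'
from go import *
from wm import *
go()
im,d,cal,st=snap('wrist','w26')
W=cloud(d,cal)
h=im.astype(int);dark=(h[...,0]>h[...,2]*1.5)&(h[...,0]<120)
rr=np.hypot(W[...,0]-.5,W[...,1]-.304)
m=dark&(rr<.035)&(W[...,2]>.105)&(W[...,2]<.125)
print('bar',m.sum(),cv2.minAreaRect(W[m][:,:2].astype(np.float32)*1000),np.median(W[m][:,2]))
sat=(im.max(2).astype(float)-im.min(2))
print('cover',edgefit(sat,cal,(.5,.304),.066,.086,polar=1,tol=.006))
g=(rr<.06)&(W[...,2]>.08)&(W[...,2]<.092);P=W[g]
c,*_=np.linalg.lstsq(np.c_[P[:,:2]-(.5,.304),np.ones(len(P))],P[:,2],rcond=None);print('plane',c.round(4))
for n in ('side','scene'): snap(n,n+'26')
E
python3 m5.py
```

```text
t 40.47 pos [0.5013 0.3036 0.268 ] thz 17.26 down [ 0.0028  0.0013 -1.    ] q6 0.13 w 0.0428 F [-1.   0.3 -0.1]
bar 543 ((500.72735595703125, 303.2980651855469), (43.209556579589844, 14.514015197753906), 17.474817276000977) 0.11393956422353585
cover (array([0.50150414, 0.3043865 ]), np.float64(0.06524008267923843), 77, 89)
plane [-0.005  -0.0004  0.0863]
```

View pics/w26.png

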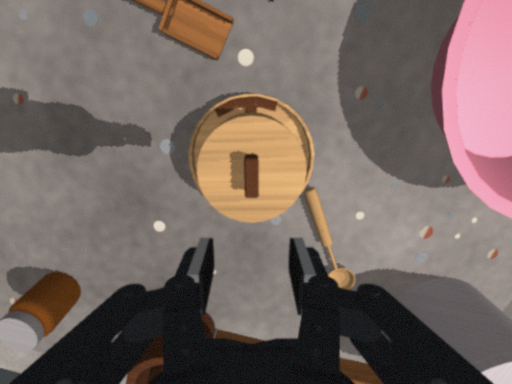

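View pics/scene26.png

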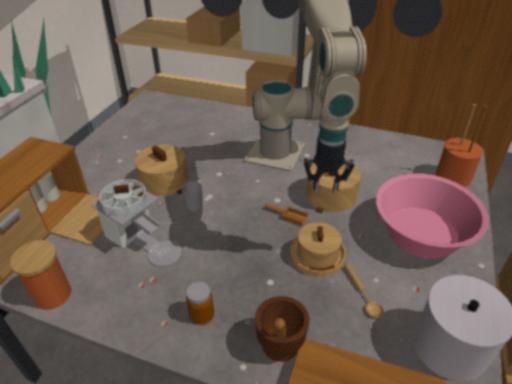

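Run:
```python
from wm import *
for n in ('side26','scene26'):
    im,d,cal,st=pickle.load(open(n+'.pkl','rb'));W=cloud(d,cal)
    rr=np.hypot(W[...,0]-.617,W[...,1]+.302);m=(rr<.035)&(W[...,2]>.203)&(W[...,2]<.225)
    print(n,m.sum(),cv2.minAreaRect(W[m][:,:2].astype(np.float32)*1000))
env.job_done()
```

```text
side26 38 ((617.550048828125, -300.8075256347656), (14.973692893981934, 45.09706497192383), 28.81627082824707)
scene26 75 ((619.6492919921875, -301.1439514160156), (19.68581771850586, 47.36619186401367), 24.2248592376709)
the job is handed in; nothing more can be done
```

I portioned three nuts into the bowl, stood it in the keeper, put the smallest of the three cover look-alikes over it and turned that clockwise to the stops. The job was handed in at about 40.6 s on the robot's clock, and it reports no verdict.

My last checks:
- **Nuts:** pictures after the third click and after placing show three nuts in the bowl. The picture after the third click shows two still in the drum.
- **Bowl:** it measured about 1.3 mm from the keeper's centre before I covered it. It cannot be seen under the cover now.
- **Cover:** it is level and about 2 mm off centre, with its top at 86 mm, so it sits on the floor. It stands about 5.5° past the keeper's axis; the wrist torque rose to 0.9 N m at the stop. The gripper is open and clear.
- **Paddle:** the gripper turned the knob 134.8° (2.35 rad). After release, the side camera puts the bar at about 119° and the scene camera at about 114°. I expected about 118°, so both agree roughly with the third click.
- **Bystanders:** nothing looked moved in the last pictures. I did not measure the cup, scoop or spoon again at the end.

The two fixed cameras and the wrist camera disagreed by about 4 mm, so I used the wrist camera's positions throughout. When I took up the filled bowl, the first grip was too shallow, so I gripped it again deeper before lifting.

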